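Stack the detector unit and switch it in

ROBOT

A 7-joint arm with a two-finger parallel gripper is mounted at the origin on the work surface. World frame = base frame: x ahead of the robot, y to its left, z up, the work surface at z = 0. Lengths are in m, angles in rad, forces in N, time in s.
With the tool pointing down it reaches from about 0.425 to 0.95 m from the base axis. Payload 4.7 kg.
Tool frame: the origin (TCP) lies midway between the tips of the shut fingers; the grasp point (between the pads) lies 19 mm behind it (grip_depth is the distance from the TCP to the grasp point, in m); z points along the fingers, x is the direction in which the jaws open and shut, and the axes are right-handed (so a half turn about z gives the same grasp; the last joint's range is limited). The gripper opens to 85 mm and grips with 20 to 120 N. Pads are 22 mm wide; open, the fingers measure 114 mm over their backs; the gripper's body (76 mm by 85 mm) begins 54 mm behind the grasp point. The pads swing forward as they close: fully open they stand 13 mm farther back than shut.
Start: joints at [1.194, 0.469, -0.049, 1.532, 0.024, 1.141, -0.082], TCP at [0.23, -0.635, 0.231] pointing down, gripper open.
Joint ranges: [-2.59, 2.59], [-0.33, 1.99], [-1.39, 1.29], [0.1, 2.45], [-1.04, 4.18], [0.21, 1.99], [-2.66, 2.66]. Speed limits (rad/s): [2.57, 2.57, 3.14, 3.14, 3.14, 3.14, 3.14].

INTERFACE

Orientations are given as a 3x3 rotation matrix whose columns are the frame's x, y, z axes.
In Python, from workcell import * gives the robot as it stands.
- The arm moves only by the tool play_rows, never from a script. Its argument "increments" is a list of rows, each a list of 7 numbers: the turn, a rotation vector about the tool's x, y, z in degrees, then the shift along the tool's x, y, z in cm, then the opening, from 0 (shut) to 1 (fully open). A call has 1 to 12 rows; each row is the pose to reach, as a shift and turn from the pose commanded when the call began, along the tool's axes at that moment; what a row does not reach only later rows make up. A row lasts 1/8 s, in which the tool goes at most 62.5 mm and 10.7 degrees, less where a joint would pass 70% of its speed; a pose out of reach is approached as far as the arm can. A call with a gripper value outside its range is refused whole. The fingers move at their own pace and stop on an object; the grip force is fixed at half the most. Time passes only in rows, so rows that repeat a pose let the fingers close. It gives the time, the measured TCP pose, the force and the opening at its end, in the units of the state.
- get_obs(): the state, without advancing time (a new reading comes with each control period).
- camera(name): name is "scene" or "top"; returns a dict with "image" (384x512x3 uint8, red, green, blue), "K" (3x3 intrinsics, pixels), "distortion" ([k1, k2, p1, p2, k3] as OpenCV has them; the pictures are not rectified), "position" and "attitude" of the camera in the world. Camera axes: x right, y up, looking along -z (the intrinsics and any distortion apply to the point x, -y, -z); pixel columns grow to the right and rows downward; lengths in m; the calibration is good to about 2 mm. A picture is of the moment at which its call begins. There is no depth.
- sign_off(): hands the job in, once; it reports no verdict.
The state is a dict: "t": time; "joint_pos": joint angles; "qvel": joint speeds; "joint_torque": joint torques, N m; "position": TCP position; "orientation": TCP orientation; "contact_force": force on the tool from outside, world axes, zero at the start; "torque": the same for the moment, N m; "gripper_width": opening from 0.0 (shut) to 1.0 (fully open).
Only numpy, scipy, OpenCV 4.12 (cv2) and the standard library are available. Lean on these libraries where they do the work, as an engineer would, in place of code of your own. Each camera call takes 0.05 s, during which the arm holds its last target.

TASK

Build up the detector unit on the optics bench: set the thick module on the bolted-down dock and then the flat cover on the module, chamfered ends matched so that each skirt drops fully home over the plateau below. Only then pick up the stylus and with its tip, not the gripper, push the one lever in the switch bank that leans towards the robot right over to the other side like its neighbours; finally lay the stylus flat on the bench again and let go. Leave the other switches on and do not disturb or knock against the other things on the bench.

Things in the scene. Friction and masses are not known exactly. Their poses are not given: they have to be found in the camera images.
- dock: bare metal base unit on a dark 112 x 78 x 6 mm foot plate bolted down. Above that a rectangle 88 mm (x) by 58 mm (y) whose two corners at the +x end are cut by 14 mm chamfers; the -x ones are square. Its ledge is 24 mm above the bench, with an 8 mm high plateau of the same chamfered shape, 5.5 mm in all round (77 x 47 mm), its top 4 mm sloped in by 3 mm. Origin: centre of its underside, z up.
- dock_seat (a point): middle of the dock's outline at ledge height (24 mm above the bench); the module's origin comes here when seated; axes as the dock's.
- module: loose thick module, bare metal, 110 to 230 g, same chamfered outline as the dock (88 x 58 mm, chamfers at +x). Hollow below, 11 mm deep, inside a 4 mm thick skirt that fits a plateau with 1.5 mm play only the matching way round. Sides upright up to its ledge at 30 mm; plateau as the dock's above (38 mm in all). Lies upright at any yaw. Origin: centre at the skirt's bottom edge.
- module_seat (a point): middle of the module's outline at its ledge, 30 mm above its origin; the cover's origin comes here when seated; axes as the module's.
- module_nose (a point): middle of the module's chamfered end, at the bottom edge (44 mm along +x from its origin). The module is best gripped across its 58 mm width.
- cover: loose cover, bare metal, 60 to 130 g, 18 mm high with a flat smooth top, same chamfered outline (88 x 58 mm, chamfers at +x) and the same 11 mm deep hollow and 4 mm skirt below as the module. Lies upright at any yaw. Origin: centre of the outline at the skirt's bottom edge, z up. Best gripped across the 58 mm width.
- cover_nose (a point): middle of the cover's chamfered end, at the bottom edge (44 mm along +x from its origin).
- bank: grey frame bolted to the bench, 62 (x) x 92 (y) mm, 40 mm high at its two end cheeks, holding a row of four small rocker switches along its y, 18 mm apart. Its -x side faces the robot. Origin: centre of its underside.
- stylus: loose stylus, 40 g or so: a black square handle 90 x 12 x 12 mm with a round steel nose 6 mm thick and 40 mm long out of its +x end, lying flat on the bench. Origin: centre of the handle's underside, x towards the nose; the nose tip is 85 mm ahead of it along x and 6 mm up. Grip it across the handle, near its middle.
- switch_1: one black switch of the bank (the one that starts OFF), 44 x 17.6 mm, top of its block 26 mm above the bench, with its white rocker lever; which place in the row it has varies. Origin: centre of its underside, 10 mm above the bench; axes as the bank's.
- rocker_1 (a joint): lever of switch_1: pivots about the switch's y axis 26 mm above the bench. 0 = off, leaning 0.4 rad towards the bank's -x (the robot); 0.8 = on, leaning 0.4 rad towards +x. The lever is 26 mm long from its pivot (tip about 50 mm above the bench), 5 mm thick, 7 mm wide. It stays where it is left (light friction, under 2 N at the tip).
- switch_2: one black switch of the bank (starts ON), 44 x 17.6 mm, top of its block 26 mm above the bench, with its white rocker lever; which place in the row it has varies. Origin: centre of its underside, 10 mm above the bench; axes as the bank's.
- rocker_2 (a joint): lever of switch_2: pivots about the switch's y axis 26 mm above the bench. 0 = off, leaning 0.4 rad towards the bank's -x (the robot); 0.8 = on, leaning 0.4 rad towards +x. The lever is 26 mm long from its pivot (tip about 50 mm above the bench), 5 mm thick, 7 mm wide. It stays where it is left (light friction, under 2 N at the tip).
- switch_3: one black switch of the bank (starts ON), 44 x 17.6 mm, top of its block 26 mm above the bench, with its white rocker lever; which place in the row it has varies. Origin: centre of its underside, 10 mm above the bench; axes as the bank's.
- rocker_3 (a joint): lever of switch_3: pivots about the switch's y axis 26 mm above the bench. 0 = off, leaning 0.4 rad towards the bank's -x (the robot); 0.8 = on, leaning 0.4 rad towards +x. The lever is 26 mm long from its pivot (tip about 50 mm above the bench), 5 mm thick, 7 mm wide. It stays where it is left (light friction, under 2 N at the tip).
- switch_4: one black switch of the bank (starts ON), 44 x 17.6 mm, top of its block 26 mm above the bench, with its white rocker lever; which place in the row it has varies. Origin: centre of its underside, 10 mm above the bench; axes as the bank's.
- rocker_4 (a joint): lever of switch_4: pivots about the switch's y axis 26 mm above the bench. 0 = off, leaning 0.4 rad towards the bank's -x (the robot); 0.8 = on, leaning 0.4 rad towards +x. The lever is 26 mm long from its pivot (tip about 50 mm above the bench), 5 mm thick, 7 mm wide. It stays where it is left (light friction, under 2 N at the tip).
- clamp: bystander: loose aluminium clamping fork, 90 x 30 x 9 mm, lying on the bench, origin about mid-length on its underside
- tape: bystander: loose roll of tape, 60 mm across, 19 mm high, origin centre of underside
- can: bystander: loose black can, 72 mm across, 65 mm high, origin centre of underside
- tissue_box: bystander: loose cardboard box 70 x 110 x 45 mm, origin centre of underside
- filter_case: bystander: loose flat black case 36 x 44 x 16 mm, origin centre of underside
- post_a: bystander: upright steel post, bolted down, 87 mm high, foot 32 mm across, origin centre of underside
- post_b: bystander: lens in a round holder on a post, bolted down, 91 mm high, foot 32 mm across, origin centre of underside

How it is judged:
On the way, in this order (a step that is already met when the one before it is completed fails the run):
1. the module is seated on the dock, chamfers matched, and released (distance between module and dock_seat below 0.004 m and angle between the x axis of module and the x axis of dock, either way round below 0.1 rad and angle between module's own z axis and vertical below 0.04 rad and x of module_nose in the frame of dock above 0.035 m and contact force between the fingers and module below 0.1 N), for 0.2 s.
2. the cover is seated on the module, chamfers matched, and released (distance between module and dock_seat below 0.004 m and angle between the x axis of module and the x axis of dock, either way round below 0.1 rad and angle between each of module, cover's own z axis and vertical below 0.04 rad and x of module_nose in the frame of dock above 0.035 m and distance between cover and module_seat below 0.004 m and angle between the x axis of cover and the x axis of module, either way round below 0.1 rad and x of cover_nose in the frame of module above 0.035 m and contact force between the fingers and cover below 0.1 N), for 0.2 s.
3. the off lever has been pushed over to on, the stack still whole (value of joint rocker_1 above 0.6 rad and distance between module and dock_seat below 0.004 m and angle between the x axis of module and the x axis of dock, either way round below 0.1 rad and angle between each of module, cover's own z axis and vertical below 0.04 rad and x of module_nose in the frame of dock above 0.035 m and distance between cover and module_seat below 0.004 m and angle between the x axis of cover and the x axis of module, either way round below 0.1 rad and x of cover_nose in the frame of module above 0.035 m), for 0.2 s.
At the end, for the whole second after the job is handed in: Module home on the dock and cover home on the module (origins within 4 mm of their seats, yaw within 0.1 rad, level, chamfered ends matched); all four levers on (beyond 0.6 rad); stylus released, lying flat on the bench within 0.1 rad; all at rest (all of step 3 and value of joint each of rocker_2, rocker_3, rocker_4 above 0.6 rad and height (world z) of stylus below 0.015 m and angle between stylus's own x axis and vertical above 1.47 rad and linear speed of each of stylus, module, cover below 0.02 m/s and contact force between the fingers and stylus below 0.1 N); the robot touches nothing.
It fails at once if a switch touched with the fingers or arm instead of the stylus (contact force between any of the fingers, the arm and switch_1 above 0.5 N or contact force between any of the fingers, the arm and switch_2 above 0.5 N or contact force between any of the fingers, the arm and switch_3 above 0.5 N or contact force between any of the fingers, the arm and switch_4 above 0.5 N).
It fails at once if another lever switched off (value of joint any of rocker_2, rocker_3, rocker_4 below 0.4 rad).
It fails at once if the off lever switched before the cover is on the module (value of joint rocker_1 above 0.4 rad and distance between cover and module_seat above 0.008 m).
It fails at once if a loose bystander moved by more than 15 mm (distance of any of clamp, tape, can, tissue_box, filter_case from where it was at the start of the episode above 0.015 m).
It fails at once if a bolted post knocked (contact force between anything else and post_a above 5 N or contact force between anything else and post_b above 5 N).
It also fails if it takes over 72 s, if anything falls off the work surface, if the arm or the gripper's body presses on something with over 40 N, if the wrist force passes 120 N, or if a joint passes its speed limit or range.

## Working session

There is one attempt and no reset: what is moved stays moved. The work goes in short steps, Python scripts to look and compute and a tool call to move; the robot and the scene stay as the last step left them, time stands still between calls to the robot, and variables do not carry over. Pictures are saved under pics/ and viewed, and the job is handed in when it is done.

Besides the shell and the picture viewer there is one more tool, called as name(argument=value, ...), one argument or row to a line, values as JSON. play_rows: Moves the arm, as the interface text tells. Its arguments: {"type":"object","properties":{"increments":{"type":"array","items":{"type":"array","items":{"type":"number"}}}},"required":["increments"]}

```bash
mkdir -p pics; ls
python3 - <<'E'
from workcell import *
import cv2, numpy as np
o=get_obs()
for k,v in o.items(): print(k,np.round(v,3).tolist())
for n in ("scene","top"):
    c=camera(n); cv2.imwrite(f"pics/{n}0.png",cv2.cvtColor(c["image"],cv2.COLOR_RGB2BGR))
    print(n,{k:np.round(v,4).tolist() for k,v in c.items() if k!="image"})
E
```

```text
pics
t 0.0
joint_pos [1.194, 0.469, -0.049, 1.534, 0.024, 1.141, -0.082]
qvel [-0.001, -0.001, 0.001, -0.0, 0.001, 0.0, 0.001]
joint_torque [-0.001, -51.031, -0.047, -23.772, 0.011, 0.008, 0.0]
position [0.23, -0.634, 0.23]
orientation [[0.341, -0.94, -0.001], [-0.94, -0.341, 0.002], [-0.002, 0.0, -1.0]]
contact_force [-0.494, -0.22, -0.621]
torque [0.016, -0.001, 0.052]
gripper_width 1.003
scene {'K': [[354.8656, 0.0, 256.5365], [0.0, 354.8656, 197.5007], [0.0, 0.0, 1.0]], 'distortion': [-0.0297, 0.0, 0.0, 0.0, 0.0], 'position': [1.1211, -0.1442, 0.7354], 'attitude': [[0.2039, -0.7482, 0.6314], [0.9789, 0.1462, -0.1429], [0.0146, 0.6472, 0.7622]]}
top {'K': [[399.8131, 0.0, 255.3656], [0.0, 399.8131, 190.1898], [0.0, 0.0, 1.0]], 'distortion': [-0.0073, 0.0, 0.0, 0.0, 0.0], 'position': [0.4128, 0.0158, 1.0857], 'attitude': [[-0.0157, 0.989, -0.1471], [-0.9995, -0.0113, 0.0306], [0.0286, 0.1475, 0.9886]]}
```

View pics/scene0.png

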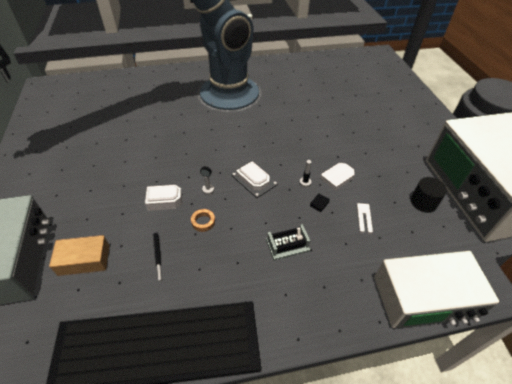

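View pics/top0.png

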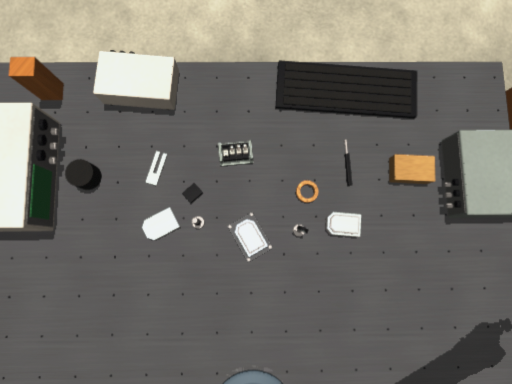

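Run:
```python
import cv2
t=cv2.imread("pics/top0.png"); s=cv2.imread("pics/scene0.png")
cv2.imwrite("pics/t_a.png",cv2.resize(t[130:270,130:250],None,fx=5,fy=4.28*5/4.28*0.85,interpolation=cv2.INTER_CUBIC) if 0 else cv2.resize(t[140:260,130:280],None,fx=5,fy=5,interpolation=cv2.INTER_CUBIC))
cv2.imwrite("pics/t_b.png",cv2.resize(t[130:250,270:370],None,fx=5,fy=5,interpolation=cv2.INTER_CUBIC))
cv2.imwrite("pics/s_a.png",cv2.resize(s[150:270,225:385],None,fx=5,fy=5,interpolation=cv2.INTER_CUBIC))
cv2.imwrite("pics/s_b.png",cv2.resize(s[160:285,130:260],None,fx=4.8,fy=4.8,interpolation=cv2.INTER_CUBIC))
```

```text
(no output)
```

View pics/t_a.png

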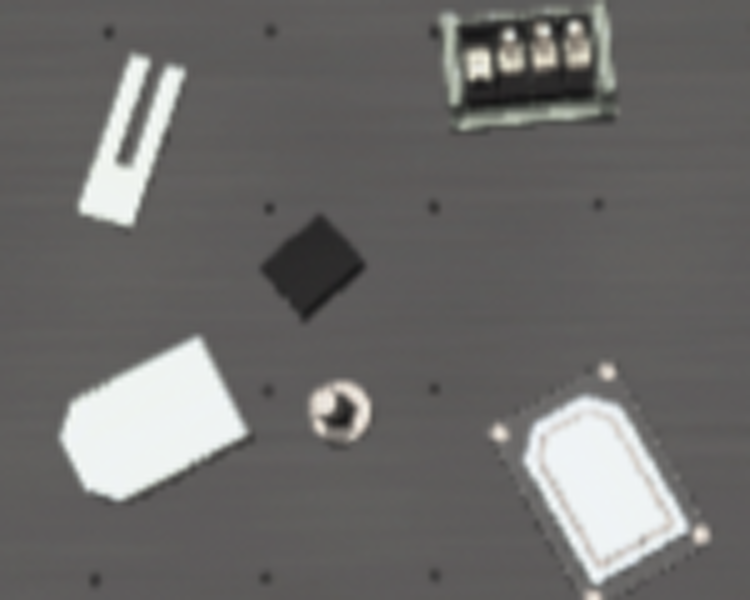

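View pics/t_b.png

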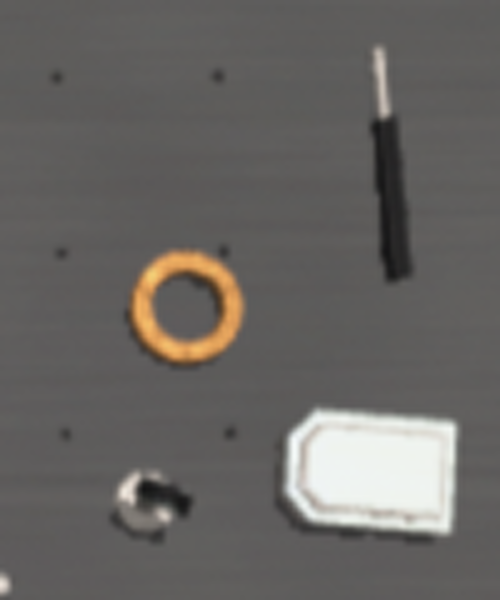

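View pics/s_a.png

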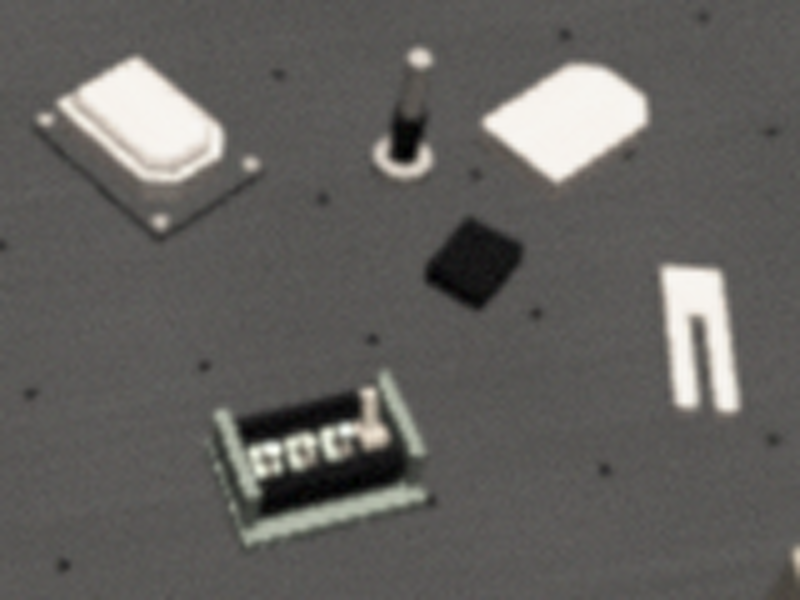

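View pics/s_b.png

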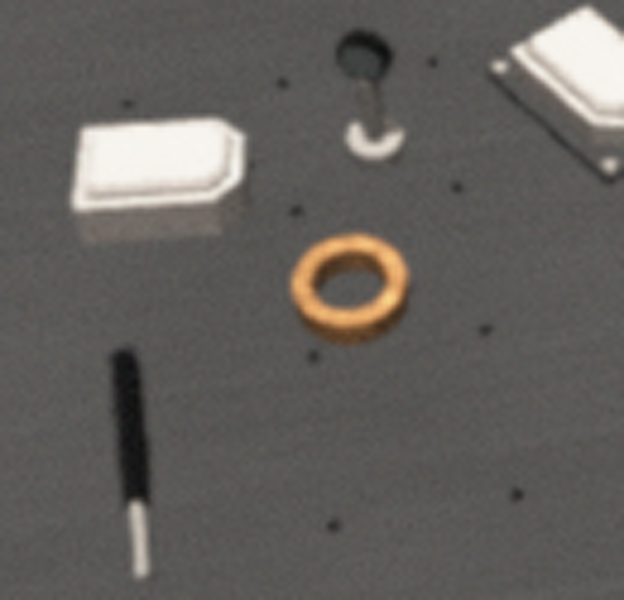

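```bash
cat > h.py <<'E'
from workcell import *
import cv2, numpy as np, os
from scipy.optimize import least_squares
def cam(n,save=None):
    c=camera(n)
    if save: cv2.imwrite(save,cv2.cvtColor(c["image"],cv2.COLOR_RGB2BGR))
    return c
def proj(c,P):
    P=np.atleast_2d(P).astype(float); R=np.array(c["attitude"]); q=(P-np.array(c["position"]))@R
    q=q*[1,-1,-1]
    return cv2.projectPoints(q,np.zeros(3),np.zeros(3),np.array(c["K"]),np.array(c["distortion"]))[0][:,0]
def unproj(c,uv,z):
    u=cv2.undistortPoints(np.array(uv,float).reshape(-1,1,2),np.array(c["K"]),np.array(c["distortion"]))[:,0]
    d=np.c_[u[:,0],-u[:,1],-np.ones(len(u))]@np.array(c["attitude"]).T
    p=np.array(c["position"]); return p+d*((z-p[2])/d[:,2])[:,None]
def outline(sx=.088,sy=.058,ch=.014):
    a,b=sx/2,sy/2
    return np.array([[-a,-b],[a-ch,-b],[a,-b+ch],[a,b-ch],[a-ch,b],[-a,b]])
def world(pl,x,y,th,z):
    c,s=np.cos(th),np.sin(th); return np.c_[pl@np.array([[c,s],[-s,c]])+[x,y],np.full(len(pl),z)]
def fit(cams,pl,z,x0,lo=130,hi=215,pad=8,sig=.5,dark=False,zoff=True):
    S=8
    data=[]
    for c in cams:
        uv=proj(c,world(pl,*x0,z)); l=np.floor(uv.min(0)-pad).astype(int); h=np.ceil(uv.max(0)+pad).astype(int)
        g=c["image"][l[1]:h[1],l[0]:h[0]].astype(float).mean(2)
        g=np.clip((g-lo)/(hi-lo),0,1)
        if dark: g=1-g
        data.append((c,l,g))
    def ren(c,l,sh,p):
        uv=(proj(c,world(pl,p[0],p[1],p[2],z))-l+.5)*S-.5
        m=np.zeros((sh[0]*S,sh[1]*S),np.float32)
        cv2.fillPoly(m,[np.round(uv*16).astype(np.int32)],1.,shift=4)
        m=cv2.resize(m,(sh[1],sh[0]),interpolation=cv2.INTER_AREA)
        return cv2.GaussianBlur(m,(0,0),sig)
    def res(q):
        p=[q[0]*.01,q[1]*.01,q[2]*.2]
        return np.concatenate([(ren(c,l,g.shape,p)-g).ravel() for c,l,g in data])
    r=least_squares(res,[x0[0]/.01,x0[1]/.01,x0[2]/.2],diff_step=None,x_scale=1,method="trf",jac=lambda q:np.stack([(res(q+e)-res(q-e))/.1 for e in np.eye(3)*.05],1))
    q=r.x
    return np.array([q[0]*.01,q[1]*.01,q[2]*.2]),np.sqrt(2*r.cost/sum(d[2].size for d in data))
E
cat > f.py <<'E'
from h import *
t=cam("top");s=cam("scene")
def ini(ctr,nose,z):
    a=unproj(t,[ctr,nose],z); d=a[1]-a[0]; return [a[0,0],a[0,1],np.arctan2(d[1],d[0])]
G={"dock":(ini((250,237),(242,223),.024),.024),"module":(ini((344,224),(328,224),.03),.03),"cover":(ini((161,223),(144,232),.018),.018)}
for n,(i,z) in G.items():
    print(n,np.round(i,4))
    for cs,l in (([t],'top'),([s],'scene'),([t,s],'both')):
        p,e=fit(cs,outline(),z,i); print("  ",l,np.round(p[:2]*1000,1),round(np.degrees(p[2]),2),round(e,3))
E
python3 f.py
```

```text
dock [ 0.4461 -0.001   0.5078]
   top [4.484e+02 1.000e-01] 28.82 0.09
   scene [446.7  -0.6] 29.06 0.074
   both [ 4.48e+02 -2.00e-01] 28.93 0.087
module [ 0.4765 -0.2509  1.5567]
   top [ 477.5 -250.2] 84.55 0.064
   scene [ 475.9 -250.6] 83.93 0.072
   both [ 476.9 -250.4] 84.85 0.079
cover [0.4866 0.2344 2.0532]
   top [483.3 239.2] 117.46 0.035
   scene [481.8 238.7] 117.39 0.041
   both [482.9 239.1] 117.35 0.051
```

```bash
cat > ov.py <<'E'
from h import *
import sys
def overlay(c,items,roi,f,out):
    x0,y0,x1,y1=roi
    im=cv2.resize(cv2.cvtColor(c["image"][y0:y1,x0:x1],cv2.COLOR_RGB2BGR),None,fx=f,fy=f,interpolation=cv2.INTER_CUBIC)
    for pts,col,closed in items:
        uv=(proj(c,pts)-[x0,y0]+.5)*f-.5
        cv2.polylines(im,[np.round(uv*16).astype(np.int32)],closed,col,1,cv2.LINE_AA,shift=4)
    cv2.imwrite(out,im)
def rect(cx,cy,sx,sy): return np.array([[cx-sx/2,cy-sy/2],[cx+sx/2,cy-sy/2],[cx+sx/2,cy+sy/2],[cx-sx/2,cy+sy/2]])
def bank_items(p,states=(0,1,1,1)):
    it=[(world(rect(0,0,.062,.092),*p,0.),(255,0,0),True),(world(rect(0,0,.062,.092),*p,.04),(0,255,255),True)]
    for i,st in enumerate(states):
        y=.027-.018*i; a=-.4 if st==0 else .4
        A=world(np.array([[0,y]]),*p,.026)[0]; B=world(np.array([[.026*np.sin(a),y]]),*p,.026+.026*np.cos(a))[0]
        it.append((np.array([A,B]),(0,0,255),False))
    return it
def sty_items(p):
    return [(world(rect(0,0,.09,.012),*p,.012),(0,255,255),True),(world(np.array([[.045,0],[.085,0]]),*p,.006),(0,0,255),False)]
E
python3 - <<'E'
from ov import *
t=cam("top");s=cam("scene")
g=lambda u,v,ox,oy:((u+.5)/5-.5+ox,(v+.5)/5-.5+oy)
a=unproj(t,[g(378,47,270,130),g(385,117,270,130)],.006); 
b=unproj(t,[g(398,278,270,130)],.006)
print(a,b)
d=a[0]-b[0]; th=np.arctan2(d[1],d[0]); L=np.linalg.norm(d); c0=a[0]-.085*d/L
sp=[c0[0],c0[1],th]; print("stylus",sp,L)
# bank cheek tops z=40
k=unproj(t,[g(447,15,130,140),g(603,5,130,140),g(462,122,130,140),g(614,113,130,140)],.04); print(k)
bp=[*k[:,:2].mean(0),0.]
d=k[0]-k[1]; bp[2]=np.arctan2(d[1],d[0])-np.pi/2; print("bank",bp)
np.save("bp.npy",bp);np.save("sp.npy",sp)
for c,n,rb,rs in ((t,"t",(210,130,265,175),(325,130,370,195)),(s,"s",(260,215,325,265),(140,225,175,285))):
    overlay(c,bank_items(bp),rb,10,f"pics/ov_b{n}.png"); overlay(c,sty_items(sp),rs,9,f"pics/ov_s{n}.png")
for n,z,cu in (("clamp",.009,(157,168)),("case",.016,(192.5,193)),("postafoot",0,(198,222)),("postbfoot",0,(299,231)),("tape",.019,(307.5,191))):
    print(n,np.round(unproj(t,[cu],z)[0,:2],3))
E
```

```text
[[ 0.71574414 -0.2719829   0.006     ]
 [ 0.67546398 -0.27392735  0.006     ]] [[ 0.58443393 -0.27661783  0.006     ]]
stylus [np.float64(0.6307970373024283), np.float64(-0.27498132513159845), np.float64(0.03528288735955085)] 0.13139198236190358
[[ 0.69879427  0.07908668  0.04      ]
 [ 0.7036731  -0.00481068  0.04      ]
 [ 0.64001158  0.07123679  0.04      ]
 [ 0.64415033 -0.0098715   0.04      ]]
bank [np.float64(0.6716573207911709), np.float64(0.033910321722227695), np.float64(0.0580869064382199)]
clamp [0.637 0.25 ]
case [0.566 0.152]
postafoot [0.489 0.139]
postbfoot [ 0.461 -0.135]
tape [ 0.568 -0.158]
```

Run:
```python
import cv2,numpy as np
a=cv2.imread("pics/ov_bt.png");b=cv2.imread("pics/ov_bs.png")
print(a.shape,b.shape)
```

```text
(450, 550, 3) (500, 650, 3)
```

View pics/ov_bt.png

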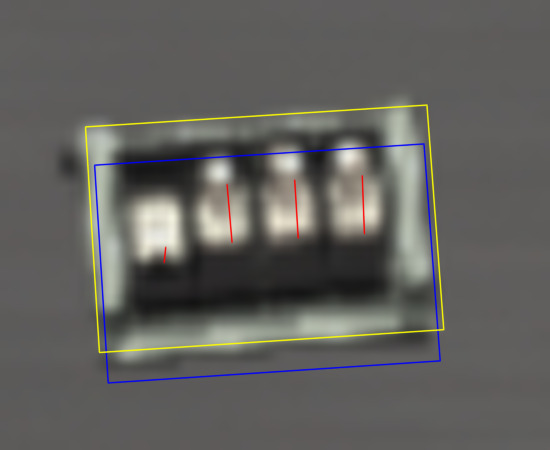

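View pics/ov_bs.png

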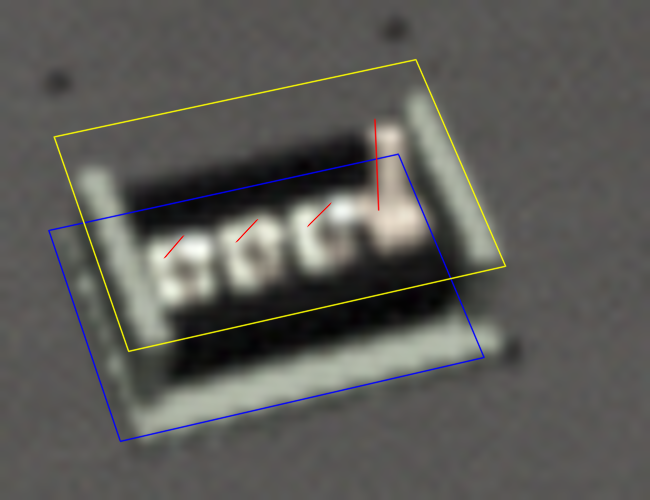

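View pics/ov_st.png

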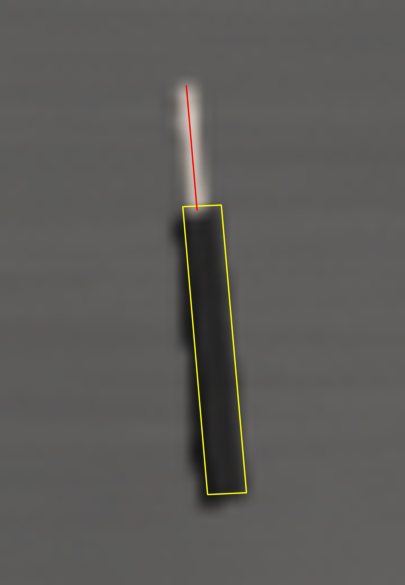

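View pics/ov_ss.png

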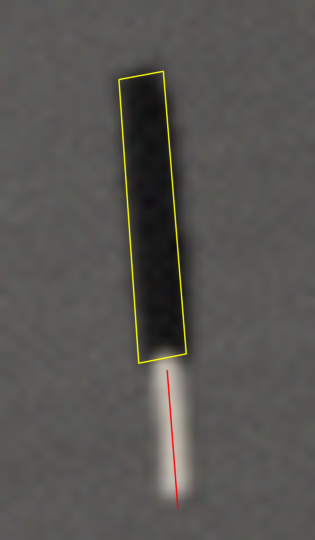

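Run:
```python
from ov import *
t=cam("top");s=cam("scene")
bp=[.679,.0355,.058]; np.save("bp.npy",bp)
for c,n,rb,rs in ((t,"t",(210,130,265,175),(325,130,370,195)),(s,"s",(260,215,325,265),(140,225,175,285))):
    overlay(c,bank_items(bp),rb,10,f"pics/ov_b{n}2.png")
a=cv2.imread("pics/ov_bt2.png");b=cv2.imread("pics/ov_bs2.png")
a=cv2.copyMakeBorder(a,0,50,0,0,0); im=np.hstack([a,b]); cv2.imwrite("pics/ov_b2.png",cv2.resize(im,None,fx=.66,fy=.66))
```

```text
(no output)
```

View pics/ov_b2.png

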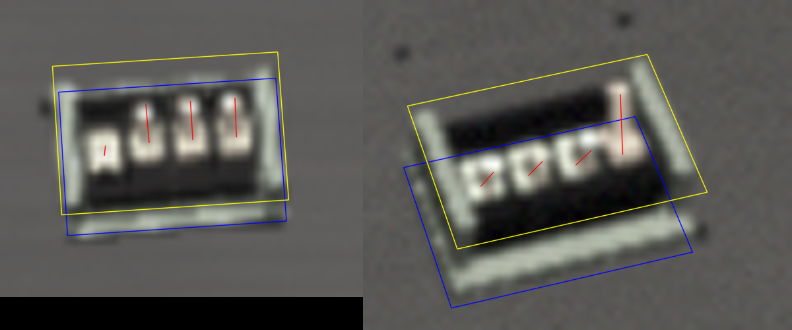

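```bash
cat > pl.py <<'E'
from h import *
from scipy.spatial.transform import Rotation as Ro
def down(yaw_deg):
    a=np.radians(yaw_deg);c,s=np.cos(a),np.sin(a)
    return np.array([[c,s,0],[s,-c,0],[0,0,-1.]])
def plan(xyz,yaw,n=6,ref=None,g=1.0):
    o=get_obs(); R=np.array(o["orientation"]);p=np.array(o["position"])
    if ref: p=np.array(ref[0]);R=down(ref[1])
    d=R.T@(np.array(xyz)-p)*100; rv=np.degrees(Ro.from_matrix(R.T@down(yaw)).as_rotvec())
    print("t",o["t"],"total rot",rv.round(1),"shift",d.round(2),"dist %.0f mm"%(np.linalg.norm(d)*10),"min rows",np.linalg.norm(d)/6.25,np.linalg.norm(rv)/10.7)
    for i in range(1,n+1):
        f=i/n; f=f*f*(3-2*f) if n>3 else f
        print("[%g,%g,%g,%g,%g,%g,%g],"%(*np.round(rv*f,1),*np.round(d*f,2),g))
def st():
    o=get_obs();R=np.array(o["orientation"]);print("t %.2f"%o["t"],"pos",np.round(np.array(o["position"])*1000,1),"yaw %.1f"%np.degrees(np.arctan2(R[1,0],R[0,0])),"z",R[:,2].round(3),"F",np.round(o["contact_force"],1),"g %.3f"%o["gripper_width"])
E
python3 -c "
from pl import *
plan([.4767,-.2504,.13],-5.7,12)"
```

```text
t 0.4 total rot [ -0.    0.  -64.4] shift [-27.7  -36.28  10.12] dist 468 mm min rows 7.481057800150478 6.016058335672935
[-0,0,-1.3,-0.55,-0.71,0.2,1],
[-0,0,-4.8,-2.05,-2.69,0.75,1],
[-0,0,-10.1,-4.33,-5.67,1.58,1],
[-0,0,-16.7,-7.18,-9.41,2.62,1],
[-0,0,-24.2,-10.42,-13.65,3.81,1],
[-0,0,-32.2,-13.85,-18.14,5.06,1],
[-0,0,-40.2,-17.28,-22.63,6.31,1],
[-0,0,-47.7,-20.52,-26.87,7.5,1],
[-0,0,-54.3,-23.37,-30.61,8.54,1],
[-0,0,-59.6,-25.65,-33.59,9.37,1],
[-0,0,-63.1,-27.16,-35.57,9.92,1],
[-0,0,-64.4,-27.7,-36.28,10.12,1],
```

play_rows(
  increments=[
    [0,0,-4.8,-2.1,-2.7,0.7,1],
    [0,0,-10,-4.3,-5.7,1.6,1],
    [0,0,-17,-7.2,-9.4,2.6,1],
    [0,0,-24,-10.4,-13.6,3.8,1],
    [0,0,-32,-13.8,-18.1,5,1],
    [0,0,-40,-17.3,-22.6,6.3,1],
    [0,0,-48,-20.5,-26.9,7.5,1],
    [0,0,-54.5,-23.4,-30.6,8.5,1],
    [0,0,-60,-25.6,-33.6,9.4,1],
    [0,0,-64.4,-27.7,-36.3,10.1,1],
    [0,0,-64.4,-27.7,-36.3,10.1,1],
  ],
)

```text
t: 1.78
position: [0.4784, -0.2473, 0.1301]
orientation: [[0.996, -0.093, 0.0], [-0.093, -0.996, 0.002], [0.0, -0.002, -1.0]]
contact_force: [-1.0, -1.1, 0.8]
gripper_width: 1.0
```

```bash
python3 -c "
from pl import *
st()
plan([.4767,-.2504,.0],-5.7,6)
cam('scene','pics/s1.png'); cam('top','pics/t1.png')
s=cv2.imread('pics/s1.png');t=cv2.imread('pics/t1.png')
a=cv2.resize(s[90:230,100:240],None,fx=2.8,fy=2.8);b=cv2.resize(t[160:300,280:420],None,fx=2.8,fy=2.8)
cv2.imwrite('pics/st1.png',np.hstack([a,b]))
"
```

```text
t 1.77 pos [ 478.4 -247.3  130.1] yaw -5.3 z [ 0.     0.002 -1.   ] F [-1.  -1.1  0.8] g 1.000
t 1.775 total rot [-0.1 -0.   0.4] shift [-0.14  0.34 13.01] dist 130 mm min rows 2.082260250676414 0.03401525902816824
[-0,-0,0,-0.01,0.03,0.96,1],
[-0,-0,0.1,-0.04,0.09,3.37,1],
[-0,-0,0.2,-0.07,0.17,6.5,1],
[-0.1,-0,0.3,-0.1,0.26,9.64,1],
[-0.1,-0,0.3,-0.13,0.32,12.05,1],
[-0.1,-0,0.4,-0.14,0.34,13.01,1],
```

View pics/st1.png

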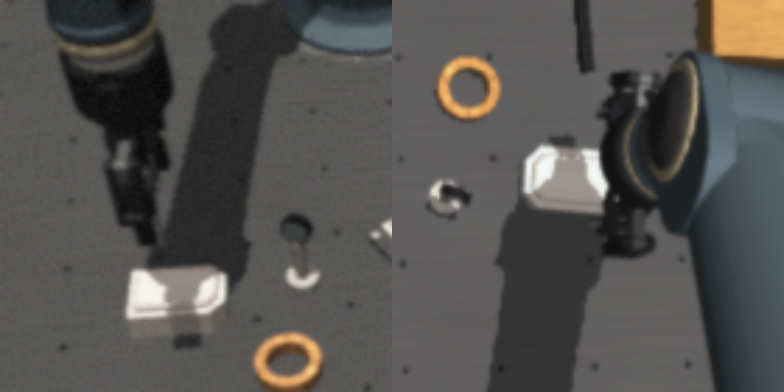

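play_rows(
  increments=[
    [0,0,0.2,-0.05,0.1,2,1],
    [0,0,0.4,-0.14,0.3,5,1],
    [0,0,0.4,-0.14,0.34,7.5,1],
    [0,0,0.4,-0.14,0.34,8,1],
    [0,0,0.4,-0.14,0.34,8,1],
  ],
)

```text
t: 2.5
position: [0.4752, -0.2546, 0.0507]
orientation: [[0.994, -0.107, 0.0], [-0.107, -0.994, -0.001], [0.0, 0.001, -1.0]]
contact_force: [-0.4, -0.5, 0.4]
gripper_width: 1.003
```

```bash
python3 -c "
from pl import *
st()
plan([.4767,-.2504,.0],-5.7,6)
s=cam('scene','pics/s2.png'); t=cam('top','pics/t2.png')
print(proj(s,[[.4767,-.2504,.05]]),proj(t,[[.4767,-.2504,.05]]))
s=cv2.imread('pics/s2.png');t=cv2.imread('pics/t2.png')
a=cv2.resize(s[90:230,100:240],None,fx=2.8,fy=2.8);b=cv2.resize(t[160:300,280:420],None,fx=2.8,fy=2.8)
cv2.imwrite('pics/st2.png',np.hstack([a,b]))
"
```

```text
t 2.50 pos [ 475.2 -254.6   50.7] yaw -6.2 z [ 0.    -0.001 -1.   ] F [-0.4 -0.5  0.4] g 1.003
t 2.5 total rot [ 0.  -0.  -0.5] shift [ 0.1  -0.44  5.07] dist 51 mm min rows 0.8151666317097407 0.04323424885775153
[0,-0,-0,0.01,-0.03,0.38,1],
[0,-0,-0.1,0.03,-0.11,1.32,1],
[0,-0,-0.2,0.05,-0.22,2.54,1],
[0,-0,-0.3,0.07,-0.33,3.76,1],
[0,-0,-0.4,0.09,-0.41,4.7,1],
[0,-0,-0.5,0.1,-0.44,5.07,1],
[[161.49314834 188.57322995]] [[345.69438709 223.42200022]]
```

View pics/st2.png

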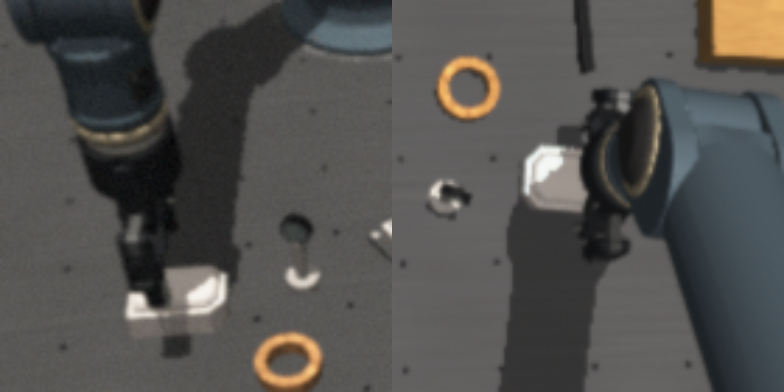

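play_rows(
  increments=[
    [0,0,0,0,0,0,1],
    [0,0,0,0,0,0,1],
  ],
)

```text
t: 2.85
position: [0.4755, -0.2539, 0.0509]
orientation: [[0.994, -0.106, 0.001], [-0.106, -0.994, -0.001], [0.001, 0.001, -1.0]]
contact_force: [-0.2, 0.1, 0.3]
gripper_width: 0.998
```

```bash
python3 -c "
from pl import *
st()
plan([.4767,-.2504,.0],-5.7,2)"
```

```text
t 2.85 pos [ 475.5 -253.9   50.9] yaw -6.1 z [ 0.001 -0.001 -1.   ] F [-0.2  0.1  0.3] g 0.998
t 2.85 total rot [ 0.  -0.1 -0.4] shift [ 0.07 -0.36  5.09] dist 51 mm min rows 0.8170481256983149 0.03601206801321467
[0,-0,-0.2,0.04,-0.18,2.55,1],
[0,-0.1,-0.4,0.07,-0.36,5.09,1],
```

play_rows(
  increments=[
    [0,0,-0.4,0.1,-0.36,0.5,1],
    [0,0,-0.4,0.1,-0.36,2,1],
    [0,0,-0.4,0.1,-0.36,3.5,1],
    [0,0,-0.4,0.1,-0.36,4.7,1],
    [0,0,-0.4,0.1,-0.36,5.1,1],
    [0,0,-0.4,0.1,-0.36,5.1,1],
    [0,0,-0.4,0.1,-0.36,5.1,1],
  ],
)

```text
t: 3.72
position: [0.477, -0.2504, -0.0003]
orientation: [[0.995, -0.099, 0.001], [-0.099, -0.995, -0.0], [0.001, 0.0, -1.0]]
contact_force: [0.6, 0.3, -0.5]
gripper_width: 0.997
```

```bash
python3 -c "
from pl import *
st()
plan([.4767,-.2504,.0],-5.7,1)
s=cam('scene','pics/s3.png'); t=cam('top','pics/t3.png')
s=cv2.imread('pics/s3.png');t=cv2.imread('pics/t3.png')
a=cv2.resize(s[130:230,110:210],None,fx=4,fy=4);b=cv2.resize(t[170:270,300:400],None,fx=4,fy=4)
cv2.imwrite('pics/st3.png',np.hstack([a,b]))
"
```

```text
t 3.73 pos [ 4.770e+02 -2.504e+02 -3.000e-01] yaw -5.7 z [ 0.001 -0.    -1.   ] F [ 0.6  0.3 -0.5] g 0.997
t 3.725 total rot [ 0.  -0.1  0. ] shift [-0.03  0.01 -0.03] dist 0 mm min rows 0.007013079651823976 0.005802041032280171
[0,-0.1,0,-0.03,0.01,-0.03,1],
```

View pics/st3.png

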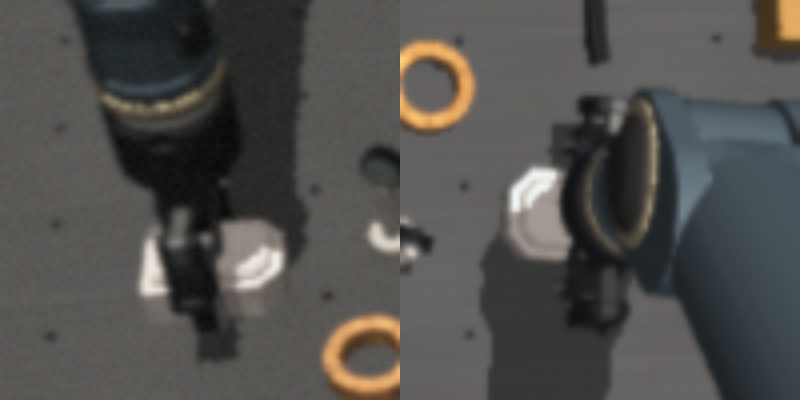

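play_rows(
  increments=[
    [0,0,0,0,0,0,0.8],
    [0,0,0,0,0,0,0.6],
    [0,0,0,0,0,0,0.4],
    [0,0,0,0,0,0,0],
    [0,0,0,0,0,0,0],
    [0,0,0,0,0,0,0],
    [0,0,0,0,0,0,0],
  ],
)

```text
t: 4.7
position: [0.477, -0.2504, -0.0001]
orientation: [[0.995, -0.099, 0.001], [-0.099, -0.995, -0.001], [0.001, 0.001, -1.0]]
contact_force: [0.2, -0.2, 5.3]
gripper_width: 0.672
```

play_rows(
  increments=[
    [0,0,0,0,0,-1,0],
    [0,0,0,0,0,-3,0],
    [0,0,0,0,0,-6,0],
    [0,0,0,0,0,-9,0],
    [0,0,0,0,0,-12,0],
    [0,0,0,0,0,-14,0],
    [0,0,0,0,0,-15,0],
    [0,0,0,0,0,-15,0],
    [0,0,0,0,0,-15,0],
  ],
)

```text
t: 5.82
position: [0.4759, -0.25, 0.1484]
orientation: [[0.995, -0.099, -0.002], [-0.099, -0.995, 0.001], [-0.002, -0.001, -1.0]]
contact_force: [0.0, 0.5, -2.0]
gripper_width: 0.669
```

```bash
python3 -c "
from pl import *
st()
s=cam('scene','pics/s4.png'); t=cam('top','pics/t4.png')
s=cv2.imread('pics/s4.png');t=cv2.imread('pics/t4.png')
a=cv2.resize(s[60:260,80:280],None,fx=2,fy=2);b=cv2.resize(t[150:270,280:400],None,fx=3.333,fy=3.333)
cv2.imwrite('pics/st4.png',np.hstack([a,b[:400]]))
"
```

```text
t 5.83 pos [ 475.9 -250.   148.4] yaw -5.7 z [-0.002  0.001 -1.   ] F [ 0.   0.5 -2. ] g 0.669
```

View pics/st4.png

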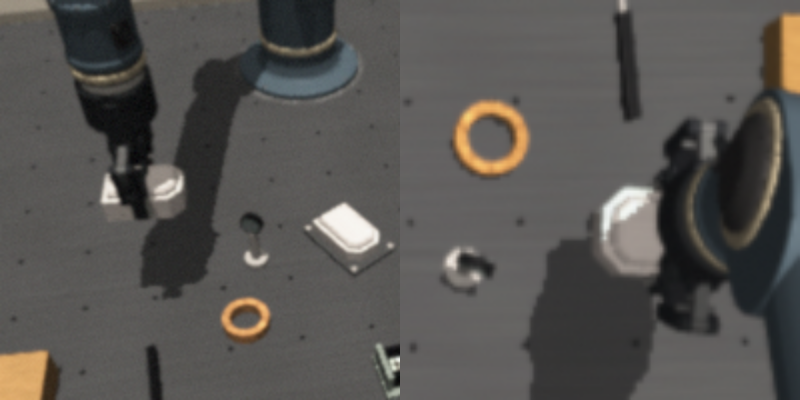

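```bash
python3 -c "
from pl import *
plan([.4475,-.0003,.15],-61.1,11,g=0)"
```

```text
t 5.925 total rot [ 0.   0.1 55.4] shift [ -5.3  -24.56  -0.14] dist 251 mm min rows 4.020203835876067 5.1808302841227505
[0,0,1.3,-0.12,-0.57,-0,0],
[0,0,4.8,-0.46,-2.14,-0.01,0],
[0,0,10.1,-0.97,-4.48,-0.03,0],
[0,0,16.7,-1.59,-7.38,-0.04,0],
[0,0,23.9,-2.29,-10.61,-0.06,0],
[0,0.1,31.5,-3.01,-13.95,-0.08,0],
[0,0.1,38.8,-3.71,-17.18,-0.1,0],
[0,0.1,45.3,-4.33,-20.08,-0.11,0],
[0,0.1,50.6,-4.84,-22.42,-0.13,0],
[0,0.1,54.1,-5.18,-23.99,-0.14,0],
[0,0.1,55.4,-5.3,-24.56,-0.14,0],
```

play_rows(
  increments=[
    [0,0,1.3,-0.1,-0.6,0,0],
    [0,0,4.8,-0.5,-2.1,0,0],
    [0,0,10,-1,-4.5,0,0],
    [0,0,16.7,-1.6,-7.4,0,0],
    [0,0,24,-2.3,-10.6,0,0],
    [0,0,31.5,-3,-14,0,0],
    [0,0,39,-3.7,-17.2,0,0],
    [0,0,45,-4.3,-20.1,0,0],
    [0,0,50.5,-4.8,-22.4,0,0],
    [0,0,54,-5.2,-24,0,0],
    [0,0,55.4,-5.3,-24.6,0,0],
    [0,0,55.4,-5.3,-24.6,0,0],
  ],
)

```text
t: 7.42
position: [0.4479, 0.0007, 0.1492]
orientation: [[0.485, -0.874, -0.0], [-0.874, -0.485, 0.0], [-0.0, 0.0, -1.0]]
contact_force: [0.2, -0.5, -1.3]
gripper_width: 0.668
```

play_rows(
  increments=[
    [0,0,0,0,0,2,0],
    [0,0,0,0,0,5,0],
    [0,0,0,0,0,7.5,0],
    [0,0,0,0,0,8.5,0],
    [0,0,0,0,0,8.5,0],
    [0,0,0,0,0,8.5,0],
  ],
)

```text
t: 8.18
position: [0.449, -0.0002, 0.0651]
orientation: [[0.484, -0.875, 0.002], [-0.875, -0.484, -0.0], [0.001, -0.002, -1.0]]
contact_force: [0.6, 0.1, -0.4]
gripper_width: 0.669
```

```bash
python3 -c "
from pl import *
from ov import overlay
st()
plan([.4475,-.0003,.04],-61.1,1,g=0)
s=cam('scene','pics/s5.png'); t=cam('top','pics/t5.png')
o=get_obs(); p=o['position'];R=np.array(o['orientation']); yaw=np.arctan2(R[1,0],R[0,0])+np.pi/2
q=[p[0],p[1],yaw]
it=[(world(outline(),*q,p[2]+.03),(0,0,255),True),(world(outline(),*q,p[2]),(0,255,0),True),(world(outline(),.4475,-.0003,np.radians(28.9),.024),(255,255,0),True)]
overlay(s,it,(200,110,300,210),6,'pics/o5s.png'); overlay(t,it,(200,180,310,280),6,'pics/o5t.png')
"
```

```text
t 8.18 pos [ 4.49e+02 -2.00e-01  6.51e+01] yaw -61.1 z [ 0.002 -0.    -1.   ] F [ 0.6  0.1 -0.4] g 0.669
t 8.175 total rot [-0.1 -0.1  0. ] shift [-0.06  0.14  2.51] dist 25 mm min rows 0.4022347506184694 0.009582489014549805
[-0.1,-0.1,0,-0.06,0.14,2.51,0],
```

View pics/o5s.png

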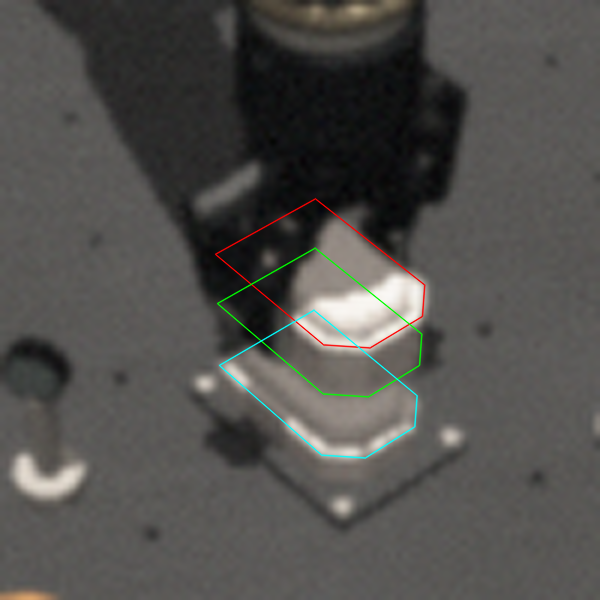

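View pics/o5t.png

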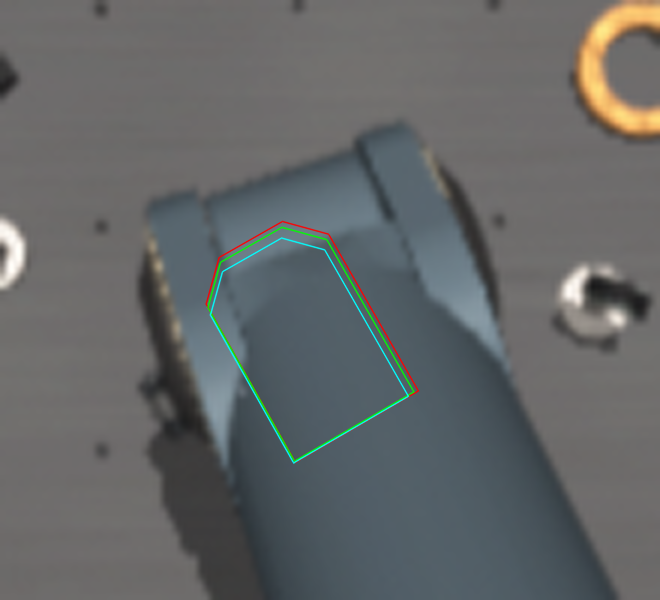

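play_rows(
  increments=[
    [0,0,0,-0.1,0.15,1,0],
    [0,0,0,-0.1,0.15,2,0],
    [0,0,0,-0.1,0.15,2.8,0],
    [0,0,0,-0.1,0.15,2.8,0],
    [0,0,0,-0.1,0.15,2.8,0],
  ],
)

```text
t: 8.9
position: [0.4465, 0.0001, 0.0362]
orientation: [[0.484, -0.875, 0.0], [-0.875, -0.484, 0.0], [-0.0, -0.0, -1.0]]
contact_force: [-0.2, 0.2, 0.1]
gripper_width: 0.67
```

play_rows(
  increments=[
    [0,0,0,0,0,0.2,0],
    [0,0,0,0,0,0.4,0],
    [0,0,0,0,0,0.6,0],
    [0,0,0,0,0,0.7,0],
    [0,0,0,0,0,0.7,0],
  ],
)

```text
t: 9.52
position: [0.4463, -0.0001, 0.0292]
orientation: [[0.484, -0.875, -0.0], [-0.875, -0.484, -0.0], [0.0, 0.0, -1.0]]
contact_force: [0.7, 0.4, -1.4]
gripper_width: 0.669
```

play_rows(
  increments=[
    [0,0,0,0,0,0.1,0],
    [0,0,0,0,0,0.2,0],
    [0,0,0,0,0,0.3,0],
    [0,0,0,0,0,0.4,0],
    [0,0,0,0,0,0.45,0],
    [0,0,0,0,0,0.45,0],
  ],
)

```text
t: 10.28
position: [0.4464, -0.0, 0.0248]
orientation: [[0.484, -0.875, -0.0], [-0.875, -0.484, -0.0], [0.0, 0.0, -1.0]]
contact_force: [0.5, 0.3, -1.1]
gripper_width: 0.667
```

play_rows(
  increments=[
    [0,0,0,0,0,0.06,0],
    [0,0,0,0,0,0.06,0.7],
    [0,0,0,0,0,0.06,0.85],
    [0,0,0,0,0,0.06,1],
    [0,0,0,0,0,0.06,1],
    [0,0,0,0,0,0.06,1],
  ],
)

```text
t: 11.02
position: [0.4464, -0.0, 0.0242]
orientation: [[0.484, -0.875, 0.0], [-0.875, -0.484, -0.0], [0.0, -0.0, -1.0]]
contact_force: [0.0, -0.4, -0.6]
gripper_width: 0.999
```

play_rows(
  increments=[
    [0,0,0,0,0,-1,1],
    [0,0,0,0,0,-3,1],
    [0,0,0,0,0,-6,1],
    [0,0,0,0,0,-9,1],
    [0,0,0,0,0,-12,1],
    [0,0,0,0,0,-14,1],
    [0,0,0,0,0,-14,1],
    [0,0,0,0,0,-14,1],
  ],
)

```text
t: 12.02
position: [0.4457, -0.0001, 0.1637]
orientation: [[0.484, -0.875, -0.001], [-0.875, -0.484, -0.0], [-0.0, 0.001, -1.0]]
contact_force: [-0.2, -0.2, -0.1]
gripper_width: 0.997
```

```bash
python3 -c "
from pl import *
from ov import overlay
st()
plan([.4826,.2390,.10],27.4,12)
s=cam('scene','pics/s6.png')
it=[(world(outline(),.4475,-.0003,np.radians(28.9),.024+z),(0,0,255),True) for z in (0,.03)]
overlay(s,it,(200,110,300,210),6,'pics/o6s.png')
print(fit([s],outline(),.054,[.447,0,.505]))
"
```

```text
t 12.03 pos [ 4.457e+02 -1.000e-01  1.637e+02] yaw -61.1 z [-0.001 -0.    -1.   ] F [-0.2 -0.2 -0.1] g 0.997
t 12.025 total rot [  0.    0.1 -88.5] shift [-19.15 -14.8    6.36] dist 250 mm min rows 4.0034610322295325 8.268332618384255
[0,0,-1.7,-0.38,-0.29,0.13,1],
[0,0,-6.6,-1.42,-1.1,0.47,1],
[0,0,-13.8,-2.99,-2.31,0.99,1],
[0,0,-22.9,-4.96,-3.84,1.65,1],
[0,0,-33.3,-7.2,-5.57,2.39,1],
[0,0,-44.2,-9.57,-7.4,3.18,1],
[0,0,-55.2,-11.94,-9.23,3.97,1],
[0,0,-65.5,-14.18,-10.96,4.71,1],
[0,0,-74.6,-16.15,-12.49,5.37,1],
[0,0.1,-81.9,-17.73,-13.7,5.89,1],
[0,0.1,-86.7,-18.77,-14.51,6.24,1],
[0,0.1,-88.5,-19.15,-14.8,6.36,1],
(array([ 4.50379694e-01, -2.34718849e-05,  5.10282554e-01]), np.float64(0.2615163851378324))
```

View pics/o6s.png

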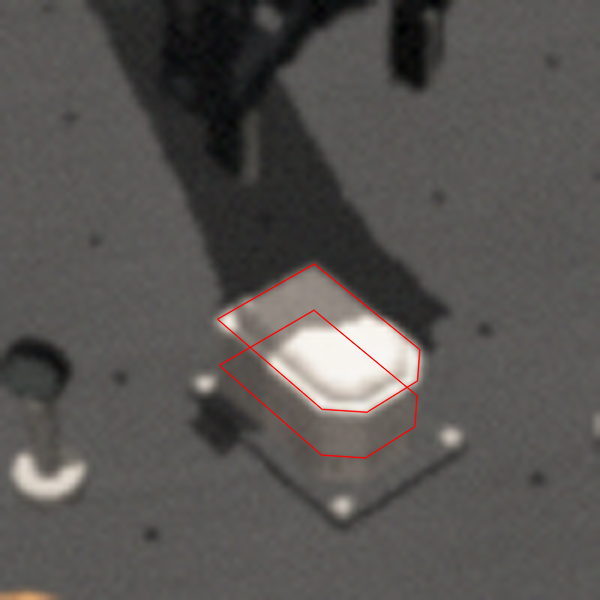

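play_rows(
  increments=[
    [0,0,-6.6,-1.4,-1.1,0,1],
    [0,0,-14,-3,-2.3,0,1],
    [0,0,-23,-5,-3.8,0,1],
    [0,0,-33,-7.2,-5.6,0,1],
    [0,0,-43,-9.6,-7.4,0,1],
    [0,0,-53,-12,-9.2,0.5,1],
    [0,0,-63,-14.2,-11,1,1],
    [0,0,-73,-16.2,-12.5,2,1],
    [0,0,-81,-17.7,-13.7,3,1],
    [0,0,-86.5,-18.8,-14.5,3.6,1],
    [0,0,-88.5,-19.15,-14.8,4,1],
    [0,0,-88.5,-19.15,-14.8,4,1],
  ],
)

```text
t: 13.58
position: [0.4828, 0.2388, 0.1233]
orientation: [[0.888, 0.46, -0.002], [0.46, -0.888, -0.001], [-0.002, -0.0, -1.0]]
contact_force: [0.0, -0.7, 0.3]
gripper_width: 0.999
```

play_rows(
  increments=[
    [0,0,0,0,0,2,1],
    [0,0,0,0,0,5,1],
    [0,0,0,0,0,7,1],
    [0,0,0,0,0,7.5,1],
    [0,0,0,0,0,7.5,1],
    [0,0,0,0,0,7.5,1],
  ],
)

```text
t: 14.32
position: [0.4839, 0.2396, 0.05]
orientation: [[0.888, 0.461, 0.002], [0.461, -0.888, 0.001], [0.002, 0.0, -1.0]]
contact_force: [0.0, -0.4, 0.1]
gripper_width: 1.0
```

```bash
python3 -c "
from pl import *
st()
plan([.4826,.2390,-.003],27.4,1)
from ov import overlay
s=cam('scene');t=cam('top')
it=[(world(outline(),.4826,.239,np.radians(117.4),.018),(0,0,255),True)]
overlay(s,it,(300,120,400,220),4,'pics/o7s.png');overlay(t,it,(110,170,210,270),4,'pics/o7t.png')
cv2.imwrite('pics/o7.png',np.hstack([cv2.imread('pics/o7s.png'),cv2.imread('pics/o7t.png')]))
"
```

```text
t 14.32 pos [483.9 239.6  50. ] yaw 27.4 z [ 0.002  0.001 -1.   ] F [ 0.  -0.4  0.1] g 1.000
t 14.325 total rot [ 0.  -0.1  0. ] shift [-0.15 -0.01  5.3 ] dist 53 mm min rows 0.8485886213200053 0.009803391489557457
[0,-0.1,0,-0.15,-0.01,5.3,1],
```

View pics/o7.png

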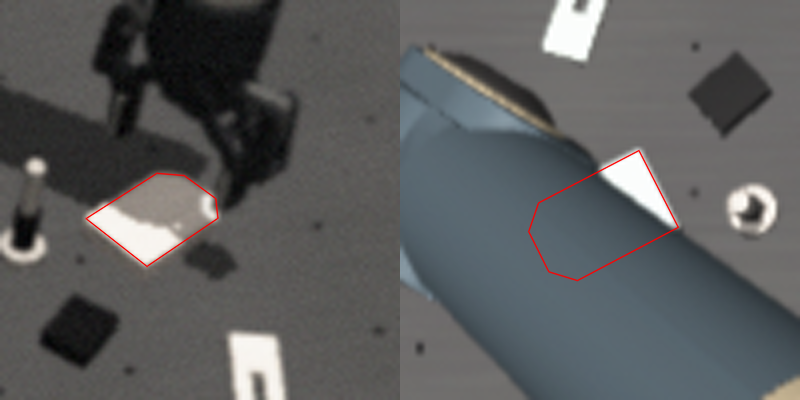

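```bash
python3 -c "
from pl import *
from ov import overlay
s=cam('scene')
o=get_obs();p=np.array(o['position']);R=np.array(o['orientation'])
it=[]
for sg in (1,-1):
  c=p+sg*R[:,0]*.0425+[0,0,.013]
  it.append((np.array([c-R[:,1]*.011,c+R[:,1]*.011,c+R[:,1]*.011+[0,0,.04],c-R[:,1]*.011+[0,0,.04]]),(0,255,255),True))
it.append((world(outline(),.4826,.239,np.radians(117.4),.018),(0,0,255),True))
overlay(s,it,(310,120,390,200),7,'pics/o8s.png')
"
```

```text
(no output)
```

View pics/o8s.png

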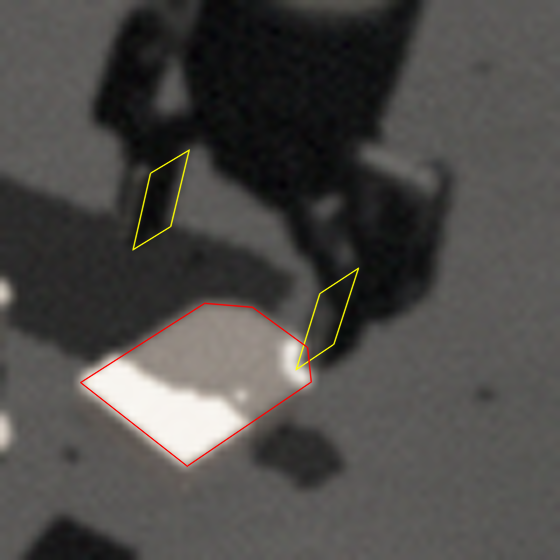

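play_rows(
  increments=[
    [0,0,0,-0.1,0,1,1],
    [0,0,0,-0.15,0,2.5,1],
    [0,0,0,-0.15,0,4,1],
    [0,0,0,-0.15,0,5,1],
    [0,0,0,-0.15,0,5.3,1],
    [0,0,0,-0.15,0,5.3,1],
    [0,0,0,-0.15,0,5.3,1],
  ],
)

```text
t: 15.35
position: [0.4823, 0.2387, -0.0034]
orientation: [[0.888, 0.461, 0.001], [0.461, -0.888, 0.0], [0.001, 0.0, -1.0]]
contact_force: [-0.0, -0.0, -0.2]
gripper_width: 0.998
```

play_rows(
  increments=[
    [0,0,0,0,0,0,0.8],
    [0,0,0,0,0,0,0.7],
    [0,0,0,0,0,0,0.5],
    [0,0,0,0,0,0,0],
    [0,0,0,0,0,0,0],
    [0,0,0,0,0,0,0],
  ],
)

```text
t: 16.1
position: [0.4823, 0.2387, -0.0031]
orientation: [[0.888, 0.461, 0.001], [0.461, -0.888, 0.0], [0.001, 0.0, -1.0]]
contact_force: [-0.3, -0.9, 5.5]
gripper_width: 0.663
```

play_rows(
  increments=[
    [0,0,0,0,0,-1,0],
    [0,0,0,0,0,-3,0],
    [0,0,0,0,0,-6,0],
    [0,0,0,0,0,-9,0],
    [0,0,0,0,0,-12,0],
    [0,0,0,0,0,-15,0],
    [0,0,0,0,0,-16.5,0],
    [0,0,0,0,0,-17,0],
    [0,0,0,0,0,-17,0],
    [0,0,0,0,0,-17,0],
  ],
)

```text
t: 17.35
position: [0.4814, 0.238, 0.1652]
orientation: [[0.888, 0.461, -0.002], [0.461, -0.888, -0.001], [-0.002, -0.0, -1.0]]
contact_force: [0.2, -1.5, -1.6]
gripper_width: 0.665
```

```bash
python3 -c "
from pl import *
st()
plan([.4467,-.0001,.15],-61.1,11,g=0)
cam('scene','pics/s9.png')"
```

```text
t 17.35 pos [481.4 238.  165.2] yaw 27.4 z [-0.002 -0.001 -1.   ] F [ 0.2 -1.5 -1.6] g 0.665
t 17.35 total rot [ 0.1  0.1 88.5] shift [-14.05  19.54   1.54] dist 241 mm min rows 3.8579468415331366 8.274259502064188
[0,0,2.1,-0.33,0.46,0.04,0],
[0,0,7.7,-1.22,1.7,0.13,0],
[0,0,16.2,-2.56,3.57,0.28,0],
[0,0,26.6,-4.22,5.87,0.46,0],
[0,0,38.2,-6.07,8.44,0.67,0],
[0.1,0.1,50.3,-7.98,11.1,0.88,0],
[0.1,0.1,61.9,-9.82,13.67,1.08,0],
[0.1,0.1,72.4,-11.48,15.97,1.26,0],
[0.1,0.1,80.8,-12.82,17.83,1.41,0],
[0.1,0.1,86.5,-13.72,19.08,1.51,0],
[0.1,0.1,88.5,-14.05,19.54,1.54,0],
```

View pics/s9.png

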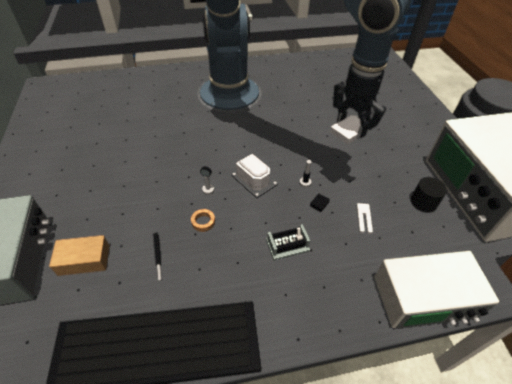

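play_rows(
  increments=[
    [0,0,2.1,-0.3,0.5,0,0],
    [0,0,7.7,-1.2,1.7,0,0],
    [0,0,16,-2.6,3.6,0,0],
    [0,0,26,-4.2,5.9,0,0],
    [0,0,36.5,-6.1,8.4,0,0],
    [0,0,47,-8,11.1,0,0],
    [0,0,57,-9.8,13.7,0,0],
    [0,0,67,-11.5,16,0.5,0],
    [0,0,77,-12.8,17.8,1,0],
    [0,0,85,-13.7,19,1.5,0],
    [0,0,88.5,-14,19.5,1.5,0],
    [0,0,88.5,-14,19.5,1.5,0],
  ],
)

```text
t: 18.9
position: [0.4472, 0.0003, 0.151]
orientation: [[0.483, -0.876, -0.0], [-0.876, -0.483, -0.0], [-0.0, 0.001, -1.0]]
contact_force: [-0.0, -0.4, -1.6]
gripper_width: 0.665
```

play_rows(
  increments=[
    [0,0,0,0,0,1.5,0],
    [0,0,0,0,0,4,0],
    [0,0,0,0,0,5.5,0],
    [0,0,0,0,0,6,0],
    [0,0,0,0,0,6,0],
    [0,0,0,0,0,6,0],
    [0,0,0,0,0,6,0],
  ],
)

```text
t: 19.77
position: [0.448, 0.0009, 0.0918]
orientation: [[0.484, -0.875, 0.001], [-0.875, -0.484, -0.0], [0.001, -0.001, -1.0]]
contact_force: [-0.7, -0.1, -1.3]
gripper_width: 0.666
```

```bash
python3 -c "
from pl import *
from ov import overlay
st()
plan([.4467,-.0001,.0627],-61.1,1,g=0)
s=cam('scene')
o=get_obs();p=np.array(o['position']);q=[p[0],p[1],np.radians(28.9)]
it=[(world(outline(),*q,p[2]+.0033+z),(0,0,255),True) for z in (0,.018)]+[(world(outline(),.4467,-.0001,np.radians(28.9),.054),(255,255,0),True)]
overlay(s,it,(200,90,300,190),6,'pics/o10s.png')
"
```

```text
t 19.77 pos [448.    0.9  91.8] yaw -61.1 z [ 0.001 -0.    -1.   ] F [-0.7 -0.1 -1.3] g 0.666
t 19.775 total rot [-0.1 -0.   0. ] shift [0.02 0.17 2.91] dist 29 mm min rows 0.4660714209478072 0.008071452792914751
[-0.1,-0,0,0.02,0.17,2.91,0],
```

View pics/o10s.png

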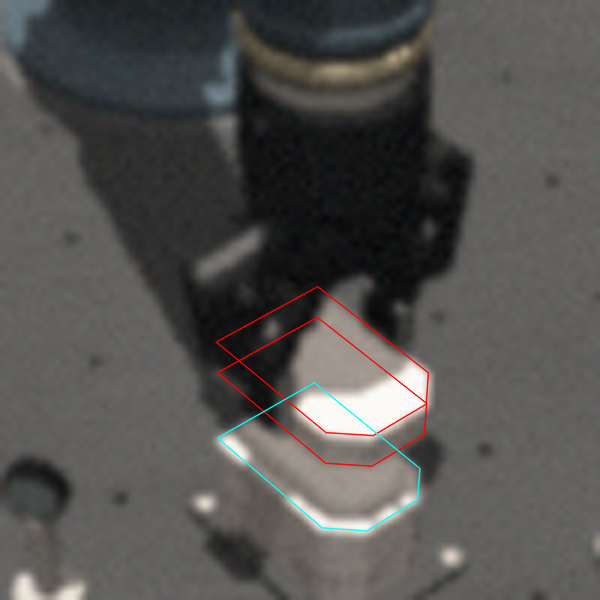

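play_rows(
  increments=[
    [0,0,0,0,0.15,1,0],
    [0,0,0,0,0.15,2,0],
    [0,0,0,0,0.15,2.8,0],
    [0,0,0,0,0.15,2.8,0],
    [0,0,0,0,0.15,2.8,0],
    [0,0,0,0,0.15,2.8,0],
  ],
)

```text
t: 20.58
position: [0.4465, 0.0002, 0.0634]
orientation: [[0.484, -0.875, 0.001], [-0.875, -0.484, -0.0], [0.0, -0.001, -1.0]]
contact_force: [-0.6, -0.2, -1.9]
gripper_width: 0.667
```

play_rows(
  increments=[
    [0,0,0,0,0,0.2,0],
    [0,0,0,0,0,0.4,0],
    [0,0,0,0,0,0.6,0],
    [0,0,0,0,0,0.7,0],
    [0,0,0,0,0,0.7,0],
  ],
)

```text
t: 21.2
position: [0.4461, 0.0002, 0.0561]
orientation: [[0.484, -0.875, -0.0], [-0.875, -0.484, -0.0], [-0.0, 0.0, -1.0]]
contact_force: [-1.0, 0.3, -1.1]
gripper_width: 0.666
```

play_rows(
  increments=[
    [0,0,0,0,0,0.1,0],
    [0,0,0,0,0,0.2,0],
    [0,0,0,0,0,0.3,0],
    [0,0,0,0,0,0.4,0],
    [0,0,0,0,0,0.5,0],
    [0,0,0,0,0,0.5,0],
  ],
)

```text
t: 21.95
position: [0.4462, 0.0002, 0.0511]
orientation: [[0.484, -0.875, -0.0], [-0.875, -0.484, -0.0], [0.0, 0.0, -1.0]]
contact_force: [-0.8, 0.8, -0.5]
gripper_width: 0.663
```

play_rows(
  increments=[
    [0,0,0,0,0,0.05,0],
    [0,0,0,0,0,0.05,0.7],
    [0,0,0,0,0,0.05,0.85],
    [0,0,0,0,0,0.05,1],
    [0,0,0,0,0,0.05,1],
    [0,0,0,0,0,0.05,1],
  ],
)

```text
t: 22.7
position: [0.4462, 0.0002, 0.0507]
orientation: [[0.484, -0.875, 0.0], [-0.875, -0.484, -0.0], [0.0, 0.0, -1.0]]
contact_force: [0.5, -1.3, 0.9]
gripper_width: 0.999
```

play_rows(
  increments=[
    [0,0,0,0,0,-1,1],
    [0,0,0,0,0,-3,1],
    [0,0,0,0,0,-6,1],
    [0,0,0,0,0,-9,1],
    [0,0,0,0,0,-12,1],
    [0,0,0,0,0,-12.5,1],
    [0,0,0,0,0,-12.5,1],
    [0,0,0,0,0,-12.5,1],
  ],
)

```text
t: 23.7
position: [0.4454, 0.0001, 0.1748]
orientation: [[0.484, -0.875, -0.002], [-0.875, -0.484, -0.0], [-0.001, 0.002, -1.0]]
contact_force: [-0.4, -0.4, -0.3]
gripper_width: 0.999
```

```bash
python3 -c "
from pl import *
from ov import *
st()
s=cam('scene')
it=[(world(outline(),.447,-.0001,np.radians(28.9),z),(0,0,255),True) for z in (.024,.054,.072)]
overlay(s,it,(200,90,300,190),6,'pics/o11s.png')
sp=np.load('sp.npy'); print(sp,np.degrees(sp[2]))
plan([sp[0],sp[1],.12],-88,11)
"
```

```text
t 23.70 pos [4.454e+02 1.000e-01 1.748e+02] yaw -61.1 z [-0.002 -0.    -1.   ] F [-0.4 -0.4 -0.3] g 0.999
[ 0.63079704 -0.27498133  0.03528289] 2.021560534737745
t 23.75 total rot [ 0.1  0.  26.9] shift [33.05 -2.92  5.42] dist 336 mm min rows 5.37961760654877 2.5171049577119184
[0,0,0.6,0.77,-0.07,0.13,1],
[0,0,2.3,2.88,-0.25,0.47,1],
[0,0,4.9,6.03,-0.53,0.99,1],
[0,0,8.1,9.93,-0.88,1.63,1],
[0.1,0,11.6,14.28,-1.26,2.34,1],
[0.1,0,15.3,18.77,-1.66,3.08,1],
[0.1,0,18.8,23.12,-2.05,3.79,1],
[0.1,0,22,27.02,-2.39,4.43,1],
[0.1,0,24.6,30.17,-2.67,4.95,1],
[0.1,0,26.3,32.28,-2.86,5.3,1],
[0.1,0,26.9,33.05,-2.92,5.42,1],
```

View pics/o11s.png

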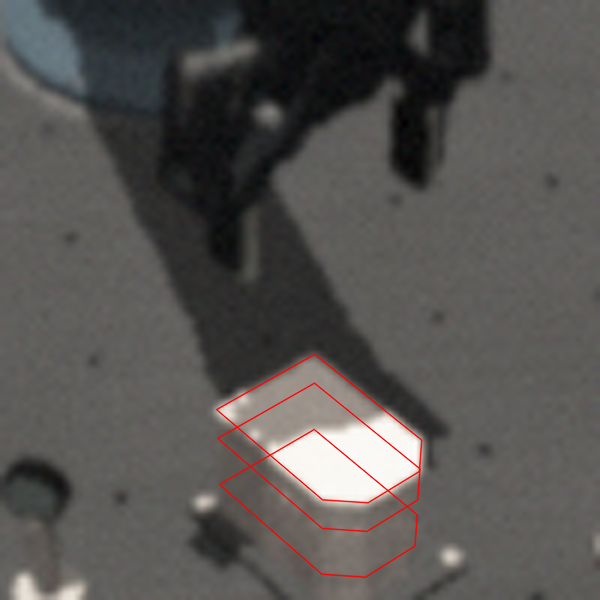

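play_rows(
  increments=[
    [0,0,2.3,2.9,-0.25,0,1],
    [0,0,4.9,6,-0.5,0,1],
    [0,0,8,10,-0.9,0,1],
    [0,0,11.6,14.3,-1.3,0.5,1],
    [0,0,15.3,18.8,-1.7,1,1],
    [0,0,18.8,23.1,-2,2,1],
    [0,0,22,27,-2.4,3,1],
    [0,0,24.6,30.2,-2.7,4,0.7],
    [0,0,26.3,32.3,-2.9,5,0.7],
    [0,0,26.9,33,-2.9,5.5,0.7],
    [0,0,26.9,33,-2.9,5.5,0.7],
    [0,0,26.9,33,-2.9,5.5,0.7],
  ],
)

```text
t: 25.25
position: [0.6311, -0.2738, 0.121]
orientation: [[0.036, -0.999, 0.0], [-0.999, -0.036, 0.0], [-0.0, -0.0, -1.0]]
contact_force: [-0.1, -0.1, 0.4]
gripper_width: 0.7
```

```bash
python3 -c "
from pl import *
from ov import *
st()
s=cam('scene');t=cam('top')
print(unproj(t,[(225.2,152.3)],.04))
sp=np.load('sp.npy')
for c,roi in ((s,(135,220,180,290)),(t,(325,130,370,195))):
  for dark in (1,): 
    p,e=fit([c],rect(0,0,.09,.012),.012,sp,lo=40,hi=80,dark=True,pad=3); print(p,np.degrees(p[2]),e)
plan([sp[0],sp[1],.03],-88,1,g=.7)
overlay(s,sty_items(sp),(110,190,180,285),6,'pics/o12s.png')
overlay(t,sty_items(sp),(325,130,370,195),8,'pics/o12t.png')
"
```

```text
t 25.25 pos [ 631.1 -273.8  121. ] yaw -87.9 z [ 0.  0. -1.] F [-0.1 -0.1  0.4] g 0.700
[[0.67192049 0.06257883 0.04      ]]
[ 0.6273599  -0.27444836  0.059126  ] 3.3876704143780376 0.5615353829762345
[ 0.62724517 -0.27330144  0.04905035] 2.8103779023743063 0.475070798759664
t 25.35 total rot [-0.  -0.   0.1] shift [0.12 0.06 9.14] dist 91 mm min rows 1.4631870555439297 0.010479812087310861
[-0,-0,0.1,0.12,0.06,9.14,0.7],
```

View pics/o12s.png

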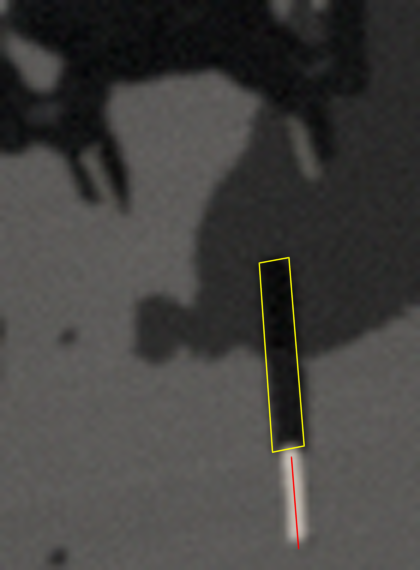

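play_rows(
  increments=[
    [0,0,0,0,0,2,0.7],
    [0,0,0,0,0.1,5,0.7],
    [0,0,0,0,0.1,8,0.6],
    [0,0,0,0,0.1,10,0.5],
    [0,0,0,0,0.1,11.3,0.5],
    [0,0,0,0,0.1,11.8,0.5],
    [0,0,0,0,0.1,11.8,0.5],
    [0,0,0,0,0.1,11.8,0.5],
  ],
)

```text
t: 26.35
position: [0.6309, -0.2749, 0.0038]
orientation: [[0.035, -0.999, 0.002], [-0.999, -0.035, -0.001], [0.001, -0.002, -1.0]]
contact_force: [-0.0, 0.4, 0.6]
gripper_width: 0.502
```

```bash
python3 -c "
from pl import *
from ov import *
st()
s=cam('scene')
sp=np.load('sp.npy')
overlay(s,sty_items(sp),(110,190,180,285),6,'pics/o13s.png')
"
```

```text
t 26.35 pos [ 630.9 -274.9    3.8] yaw -88.0 z [ 0.002 -0.001 -1.   ] F [-0.   0.4  0.6] g 0.502
```

View pics/o13s.png

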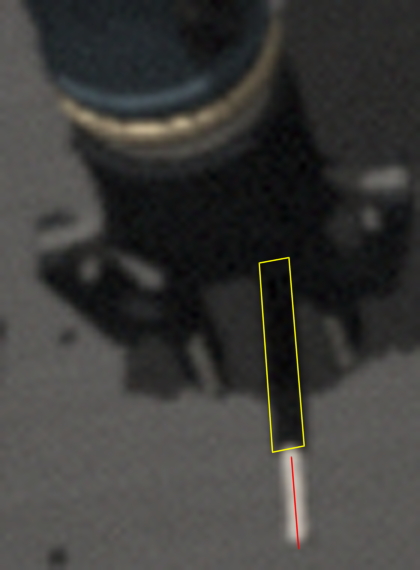

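play_rows(
  increments=[
    [0,0,0,0,0,0.1,0.4],
    [0,0,0,0,0,0.1,0.3],
    [0,0,0,0,0,0.1,0.2],
    [0,0,0,0,0,0.1,0],
    [0,0,0,0,0,0.1,0],
    [0,0,0,0,0,0.1,0],
  ],
)

```text
t: 27.15
position: [0.6304, -0.2747, 0.002]
orientation: [[0.035, -0.999, 0.0], [-0.999, -0.035, -0.0], [0.0, -0.0, -1.0]]
contact_force: [-0.4, 0.1, 3.5]
gripper_width: 0.114
```

play_rows(
  increments=[
    [0,0,0,0,0,-1,0],
    [0,0,0,0,0,-3,0],
    [0,0,0,0,0,-6,0],
    [0,0,0,0,0,-8,0],
    [0,0,0,0,0,-9,0],
    [0,0,0,0,0,-9,0],
    [0,0,0,0,0,-9,0],
  ],
)

```text
t: 28.02
position: [0.6295, -0.2744, 0.0907]
orientation: [[0.035, -0.999, -0.002], [-0.999, -0.035, 0.001], [-0.001, 0.002, -1.0]]
contact_force: [0.4, -0.3, -0.5]
gripper_width: 0.117
```

```bash
python3 -c "
from pl import *
from ov import *
st()
s=cam('scene','pics/s14.png');t=cam('top')
o=get_obs();p=np.array(o['position'])
sp=[p[0],p[1],np.radians(2.0)]
z=p[2]-.0025
it=[(world(rect(0,0,.09,.012),*sp,z+.012),(0,255,255),True),(world(np.array([[.045,0],[.085,0]]),*sp,z+.006),(0,0,255),False)]
overlay(s,it,(110,170,190,270),6,'pics/o14s.png')
overlay(t,it,(325,120,385,200),7,'pics/o14t.png')
"
```

```text
t 28.02 pos [ 629.5 -274.4   90.7] yaw -88.0 z [-0.002  0.001 -1.   ] F [ 0.4 -0.3 -0.5] g 0.117
```

View pics/o14s.png

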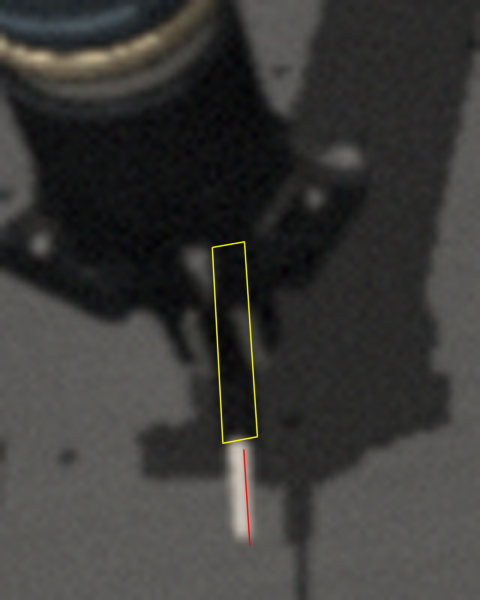

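View pics/o14t.png

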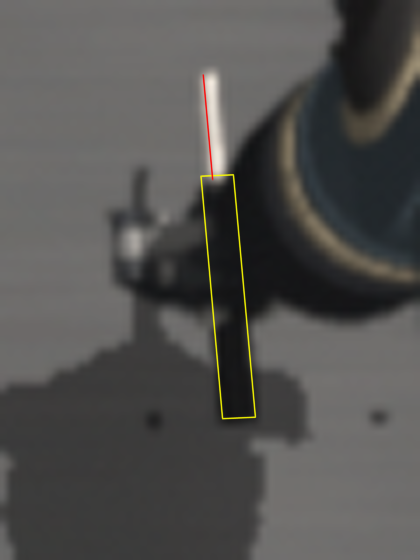

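```bash
python3 -c "
from pl import *
plan([.5625,.0565,.0905],-86,11,g=0)
"
```

```text
t 28.125 total rot [ 0.1  0.  -2. ] shift [-33.31   5.53   0.04] dist 338 mm min rows 5.401843107309791 0.1843675003032516
[0,0,-0,-0.78,0.13,0,0],
[0,0,-0.2,-2.9,0.48,0,0],
[0,0,-0.4,-6.08,1.01,0.01,0],
[0,0,-0.6,-10.01,1.66,0.01,0],
[0,0,-0.9,-14.39,2.39,0.02,0],
[0.1,0,-1.1,-18.92,3.14,0.02,0],
[0.1,0,-1.4,-23.3,3.87,0.03,0],
[0.1,0,-1.6,-27.23,4.52,0.03,0],
[0.1,0,-1.8,-30.4,5.04,0.04,0],
[0.1,0,-1.9,-32.53,5.4,0.04,0],
[0.1,0,-2,-33.31,5.53,0.04,0],
```

play_rows(
  increments=[
    [0,0,0,-0.8,0.1,0,0],
    [0,0,-0.2,-2.9,0.5,0,0],
    [0,0,-0.4,-6,1,0,0],
    [0,0,-0.6,-10,1.7,0,0],
    [0,0,-0.9,-14.4,2.4,0,0],
    [0,0,-1.2,-18.9,3.1,0,0],
    [0,0,-1.4,-23.3,3.9,0,0],
    [0,0,-1.6,-27.2,4.5,0,0],
    [0,0,-1.8,-30.4,5,0,0],
    [0,0,-2,-32.5,5.4,0,0],
    [0,0,-2,-33.3,5.5,0,0],
    [0,0,-2,-33.3,5.5,0,0],
  ],
)

```text
t: 29.62
position: [0.5635, 0.056, 0.0917]
orientation: [[0.07, -0.998, 0.0], [-0.998, -0.07, -0.0], [0.0, -0.0, -1.0]]
contact_force: [-0.9, -0.2, -0.7]
gripper_width: 0.115
```

play_rows(
  increments=[
    [0,0,0,0,0,1,0],
    [0,0,0,0,0,3,0],
    [0,0,0,0,0,4.6,0],
    [0,0,0,0,0,5,0],
    [0,0,0,0,0,5,0],
    [0,0,0,0,0,5,0],
  ],
)

```text
t: 30.38
position: [0.564, 0.0562, 0.0423]
orientation: [[0.07, -0.998, 0.001], [-0.998, -0.07, 0.0], [-0.0, -0.001, -1.0]]
contact_force: [0.8, 0.3, -0.6]
gripper_width: 0.117
```

```bash
python3 -c "
from pl import *
from ov import *
st()
s=cam('scene','pics/s15.png');t=cam('top')
bp=[.677,.0355,.058]
overlay(s,bank_items(bp)[2:],(250,190,350,270),7,'pics/o15s.png')
overlay(t,bank_items(bp)[2:],(200,130,280,200),8,'pics/o15t.png')
"
```

```text
t 30.38 pos [564.   56.2  42.3] yaw -86.0 z [ 0.001  0.    -1.   ] F [ 0.8  0.3 -0.6] g 0.117
```

View pics/o15s.png

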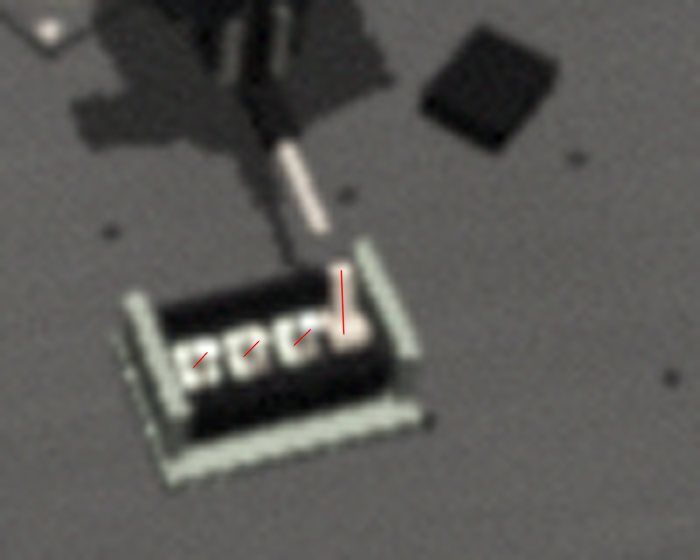

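View pics/o15t.png

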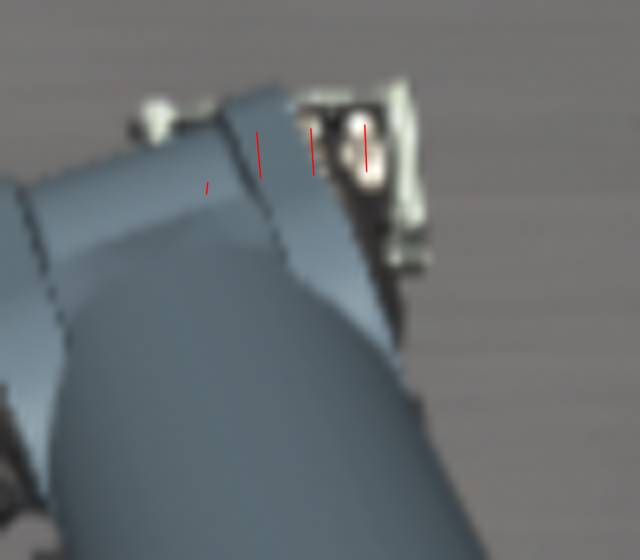

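```bash
python3 -c "
from pl import *
s=cam('scene')
f=lambda a:[((x+.5)/7-.5+250,(y+.5)/7-.5+190) for x,y in a]
P=unproj(s,f([(321,231),(287,145)]),.046);print(P,np.linalg.norm(P[0]-P[1]))
b=np.array([.677,.0355]);c,si=np.cos(.058),np.sin(.058)
print((P[:,:2]-b)@np.array([[c,-si],[si,c]]))
"
```

```text
[[0.64562042 0.06088515 0.046     ]
 [0.60689806 0.05934825 0.046     ]] 0.0387528458916967
[[-0.0298553   0.02716146]
 [-0.06860164  0.02787179]]
```

play_rows(
  increments=[
    [0,0,0,0,-0.5,0.1,0],
    [0,0,0,0,-1,0.15,0],
    [0,0,0,0,-1.5,0.15,0],
    [0,0,0,0,-2,0.15,0],
    [0,0,0,0,-2.4,0.15,0],
    [0,0,0,0,-2.8,0.15,0],
    [0,0,0,0,-3.1,0.15,0],
    [0,0,0,0,-3.1,0.15,0],
    [0,0,0,0,-3.1,0.15,0],
  ],
)

```text
t: 31.65
position: [0.5946, 0.0584, 0.0403]
orientation: [[0.07, -0.998, 0.001], [-0.998, -0.07, 0.0], [0.0, -0.001, -1.0]]
contact_force: [0.5, -1.1, 1.1]
gripper_width: 0.116
```

```bash
python3 -c "
from pl import *
from ov import *
st()
s=cam('scene')
bp=[.677,.0355,.058]
overlay(s,bank_items(bp,(1,1,1,1))[2:],(260,200,330,270),8,'pics/o16s.png')
"
```

```text
t 31.65 pos [594.6  58.4  40.3] yaw -86.0 z [ 0.001  0.    -1.   ] F [ 0.5 -1.1  1.1] g 0.116
```

View pics/o16s.png

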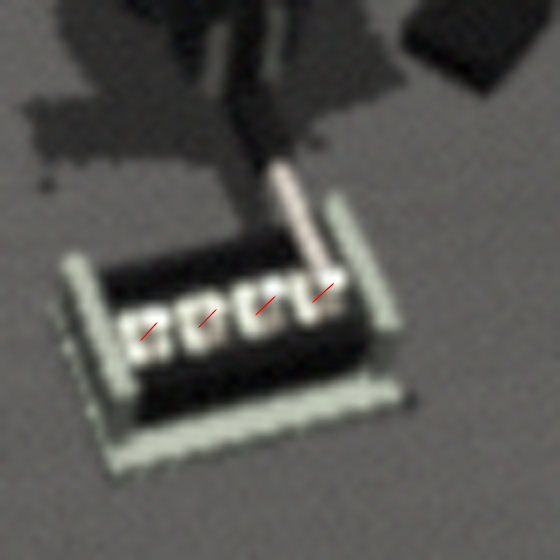

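play_rows(
  increments=[
    [0,0,0,0,-0.1,0,0],
    [0,0,0,0,-0.2,0,0],
    [0,0,0,0,-0.3,0,0],
    [0,0,0,0,-0.3,0,0],
  ],
)

```text
t: 32.2
position: [0.5955, 0.0584, 0.0397]
orientation: [[0.07, -0.998, -0.004], [-0.998, -0.07, -0.001], [0.001, 0.004, -1.0]]
contact_force: [-4.8, 0.1, 1.7]
gripper_width: 0.118
```

play_rows(
  increments=[
    [0,0,0,0,-0.1,0,0],
    [0,0,0,0,-0.2,0,0],
    [0,0,0,0,-0.2,0,0],
  ],
)

```text
t: 32.58
position: [0.5958, 0.0584, 0.0393]
orientation: [[0.07, -0.997, -0.008], [-0.998, -0.07, -0.001], [0.001, 0.008, -1.0]]
contact_force: [-8.6, -0.9, 2.0]
gripper_width: 0.113
```

play_rows(
  increments=[
    [0,0,0,0,1,0,0],
    [0,0,0,0,2.5,0,0],
    [0,0,0,0,4,-0.5,0],
    [0,0,0,0,4.5,-1.5,0],
    [0,0,0,0,5,-3,0],
    [0,0,0,0,5,-5,0],
    [0,0,0,0,5,-5,0],
    [0,0,0,0,5,-5,0],
  ],
)

```text
t: 33.58
position: [0.5495, 0.0551, 0.0903]
orientation: [[0.07, -0.998, 0.0], [-0.998, -0.07, -0.0], [0.0, -0.0, -1.0]]
contact_force: [-0.7, -1.0, -0.2]
gripper_width: 0.113
```

```bash
python3 -c "
from pl import *
from ov import *
st()
s=cam('scene','pics/s17.png')
bp=[.677,.0355,.058]
it=bank_items(bp,(1,1,1,1))[2:]+[(world(outline(),.447,-.0001,np.radians(28.9),z),(0,0,255),True) for z in (.024,.054,.072)]
overlay(s,it,(215,140,335,270),5,'pics/o17s.png')
plan([.63,-.2745,.09],-88,11,g=0)
"
```

```text
t 33.58 pos [549.5  55.1  90.3] yaw -86.0 z [ 0. -0. -1.] F [-0.7 -1.  -0.2] g 0.113
t 33.625 total rot [ 0. -0.  2.] shift [ 3.345e+01 -5.750e+00 -2.000e-02] dist 339 mm min rows 5.4297710633361485 0.18914917691310662
[0,-0,0,0.78,-0.13,-0,0],
[0,-0,0.2,2.91,-0.5,-0,0],
[0,-0,0.4,6.11,-1.05,-0,0],
[0,-0,0.6,10.05,-1.73,-0,0],
[0,-0,0.9,14.45,-2.48,-0.01,0],
[0,-0,1.1,19,-3.26,-0.01,0],
[0,-0,1.4,23.39,-4.02,-0.01,0],
[0,-0,1.7,27.34,-4.7,-0.01,0],
[0,-0,1.8,30.53,-5.25,-0.01,0],
[0,-0,2,32.67,-5.61,-0.02,0],
[0,-0,2,33.45,-5.75,-0.02,0],
```

View pics/o17s.png

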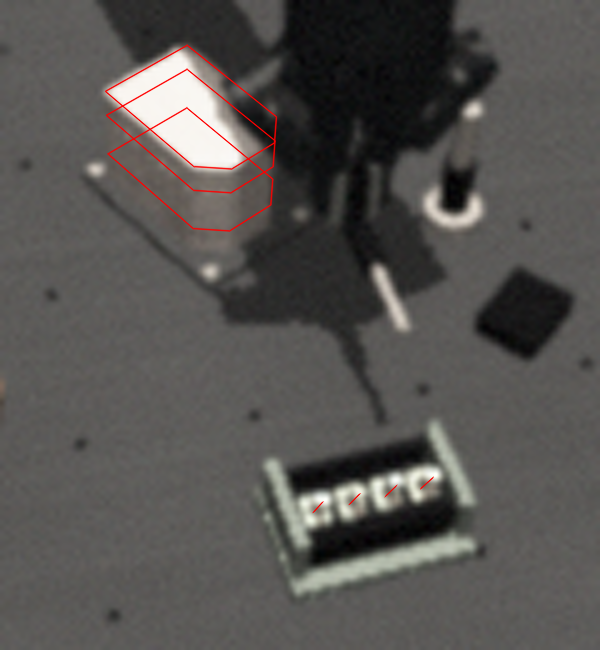

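play_rows(
  increments=[
    [0,0,0,0.8,-0.1,0,0],
    [0,0,0.2,2.9,-0.5,0,0],
    [0,0,0.4,6.1,-1,0,0],
    [0,0,0.6,10,-1.7,0,0],
    [0,0,0.9,14.4,-2.5,0,0],
    [0,0,1.2,19,-3.3,0,0],
    [0,0,1.4,23.4,-4,0,0],
    [0,0,1.6,27.3,-4.7,0,0],
    [0,0,1.8,30.5,-5.2,0,0],
    [0,0,2,32.7,-5.6,0,0],
    [0,0,2,33.4,-5.8,0,0],
    [0,0,2,33.4,-5.8,0,0],
  ],
)

```text
t: 35.12
position: [0.6308, -0.2734, 0.09]
orientation: [[0.036, -0.999, -0.0], [-0.999, -0.036, 0.001], [-0.001, 0.0, -1.0]]
contact_force: [1.1, 0.5, 0.2]
gripper_width: 0.117
```

play_rows(
  increments=[
    [0,0,0,0,0,1,0],
    [0,0,0,0,0,3,0],
    [0,0,0,0,0,5.5,0],
    [0,0,0,0,0,7,0],
    [0,0,0,0,0,7.8,0],
    [0,0,0,0,0,8,0],
    [0,0,0,0,0,8,0],
    [0,0,0,0,0,8,0],
  ],
)

```text
t: 36.12
position: [0.6314, -0.2742, 0.0111]
orientation: [[0.035, -0.999, 0.002], [-0.999, -0.035, -0.001], [0.001, -0.001, -1.0]]
contact_force: [0.5, 0.1, 0.5]
gripper_width: 0.117
```

```bash
python3 -c "
from pl import *
from ov import *
st()
s=cam('scene')
overlay(s,[],(110,190,190,290),6,'pics/o18s.png')
"
```

```text
t 36.12 pos [ 631.4 -274.2   11.1] yaw -88.0 z [ 0.002 -0.001 -1.   ] F [0.5 0.1 0.5] g 0.117
```

View pics/o18s.png

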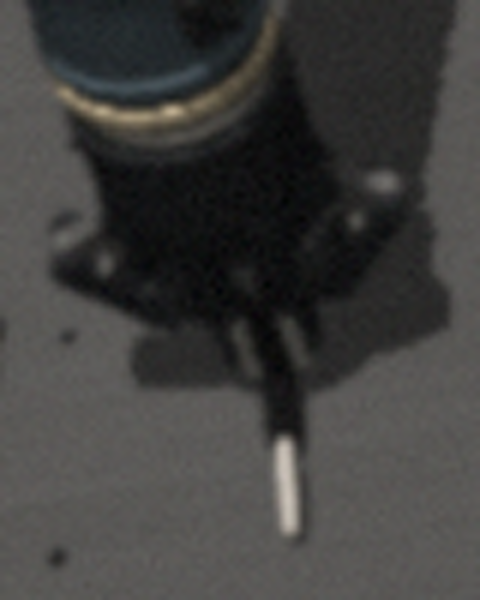

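Lower to the grasp height (TCP about 2.5 mm) and release.

play_rows(
  increments=[
    [0,0,0,0,0,0.3,0],
    [0,0,0,0,0,0.6,0],
    [0,0,0,0,0,0.8,0],
    [0,0,0,0,0,0.85,0],
    [0,0,0,0,0,0.85,0],
  ],
)

```text
t: 36.8
position: [0.6307, -0.2739, 0.002]
orientation: [[0.035, -0.999, -0.0], [-0.999, -0.035, 0.0], [-0.0, 0.0, -1.0]]
contact_force: [-1.8, 1.2, 3.7]
gripper_width: 0.113
```

play_rows(
  increments=[
    [0,0,0,0,0,0,0.2],
    [0,0,0,0,0,0,0.3],
    [0,0,0,0,0,0,0.5],
    [0,0,0,0,0,0,0.7],
    [0,0,0,0,0,0,0.7],
    [0,0,0,0,0,-1,0.7],
    [0,0,0,0,0,-3,0.7],
    [0,0,0,0,0,-6,0.7],
    [0,0,0,0,0,-10,0.7],
    [0,0,0,0,0,-15,0.7],
    [0,0,0,0,0,-18,0.7],
    [0,0,0,0,0,-18,0.7],
  ],
)

```text
t: 38.3
position: [0.6329, -0.2745, 0.187]
orientation: [[0.035, -0.999, 0.008], [-0.999, -0.035, -0.003], [0.003, -0.008, -1.0]]
contact_force: [-0.7, -0.3, -0.2]
gripper_width: 0.697
```

```bash
python3 -c "
from pl import *
from ov import *
st()
s=cam('scene','pics/s19.png');t=cam('top','pics/t19.png')
sp=np.load('sp.npy')
it=sty_items(sp)+bank_items([.677,.0355,.058],(1,1,1,1))[2:]+[(world(outline(),.447,-.0001,np.radians(28.9),z),(0,0,255),True) for z in (.024,.054,.072)]
overlay(s,it,(120,120,350,290),3.4,'pics/o19s.png')
overlay(t,it,(200,120,380,260),4.2,'pics/o19t.png')
# bystander drift in the top/scene view
for n,b in (('scene',s),('top',t)):
  a=cv2.imread(f'pics/{n}0.png').astype(int); d=np.abs(a-cv2.cvtColor(b['image'],cv2.COLOR_RGB2BGR)).max(2); cv2.imwrite(f'pics/d_{n}.png',np.clip(d*2,0,255).astype(np.uint8))
cv2.imwrite('pics/d.png',cv2.resize(np.hstack([cv2.imread('pics/d_scene.png'),cv2.imread('pics/d_top.png')]),(800,300)))
"
```

```text
t 38.30 pos [ 632.9 -274.5  187. ] yaw -88.0 z [ 0.008 -0.003 -1.   ] F [-0.7 -0.3 -0.2] g 0.697
```

View pics/o19s.png

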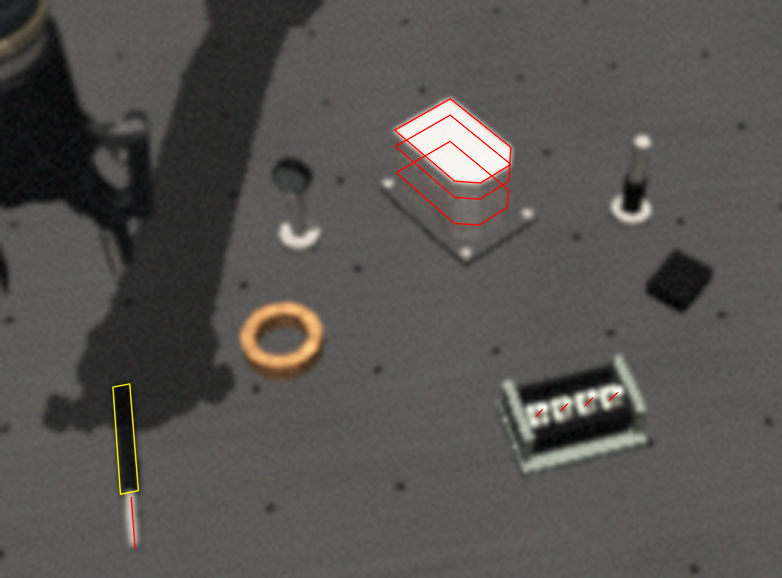

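View pics/o19t.png

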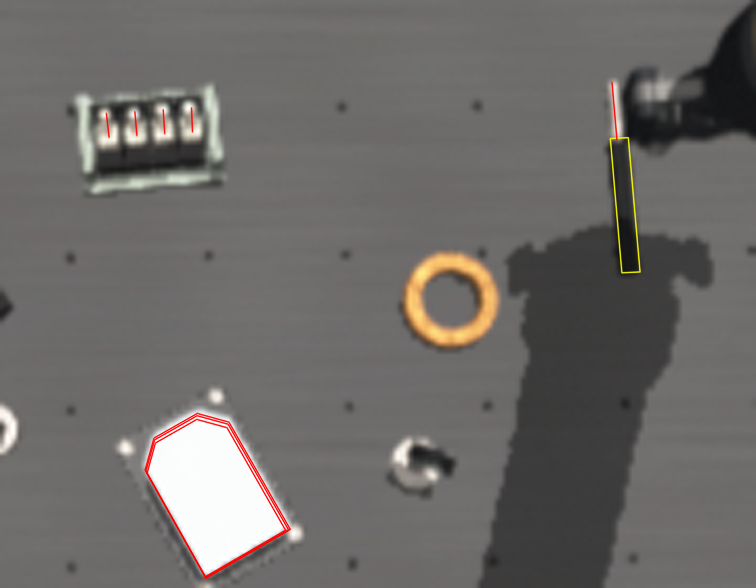

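View pics/d.png

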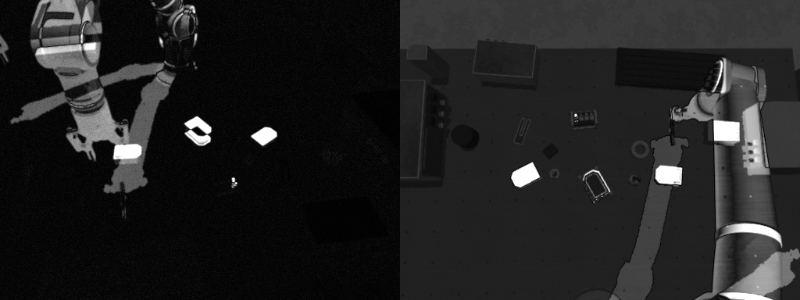

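play_rows(
  increments=[
    [0,0,0,0,0,0,0.7],
    [0,0,0,0,0,0,0.7],
    [0,0,0,0,0,0,0.7],
  ],
)

```text
t: 38.78
position: [0.6305, -0.2738, 0.1809]
orientation: [[0.035, -0.999, -0.001], [-0.999, -0.035, 0.0], [-0.001, 0.001, -1.0]]
contact_force: [0.2, 0.5, 0.3]
gripper_width: 0.701
```

```bash
python3 -c "
from pl import *
st(); print(sign_off())"
```

```text
t 38.77 pos [ 630.5 -273.8  180.9] yaw -88.0 z [-0.001  0.    -1.   ] F [0.2 0.5 0.3] g 0.701
the job is handed in; nothing more can be done
None
```

The job is handed in at 38.8 s of the 72 s allowed; `sign_off()` reports no verdict.

**What I did:** I set the module on the dock, then the cover on the module, with the chamfered ends matched. I then pushed the off lever, the one at the +y end of the bank, over with the stylus nose until it reached its stop (about 9 N). Finally I laid the stylus back at its starting place and released it.

**Last checks:**
- **Stack:** the projected module and cover outlines match both camera views. The gripper heights at release agree with both being fully home.
- **Switches:** all four levers lean to the on side.
- **Stylus:** it lies flat on the bench with the gripper raised about 18 cm clear of it.
- **Bystanders:** before and after pictures from the scene camera show no movement. In the top view the arm hides the tissue box, so that one was checked only in the scene view.

**Disagreements:**
- The two cameras differed by about 1.6 mm in x, within their stated accuracy. I worked from their average and confirmed the fit in the scene view.
- Automatic fits failed for the stylus handle and for the seated module, because the arm's shadow fell across them. I used overlay checks for those two.

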